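# Sort the worktop: spices, coffee things and fruit

## Task

Tidy the worktop by kind: stand the spice jar and the salt shaker upright in the wooden spice tray, one in the middle of each bay, the tamper and the dosing cup upright in the black coffee tray, one in the middle of each bay, and lay the lemon in the middle of the blue fruit dish, the same way up as it lies now. Either bay of a tray will do. Set things down gently without dropping them, and leave the jar with the red lid and the mug behind the trays where they are.

Things in the scene. Friction and masses are not known exactly. Their poses are not given: they have to be found in the camera images.
- spice_jar: Spice jar to be put away: upright glass jar, round, 46 mm across, 106 mm tall, with a green cap (the top 20 mm, 45 mm across). Origin: centre of its underside; z up.
- salt_shaker: Salt shaker to be put away: upright round glass shaker with a grey domed top that narrows to 34 mm, 44 mm across, 90 mm tall (body up to 66 mm). Origin: centre of its underside; z up.
- tamper: Coffee tamper to be put away: polished steel base 58 mm across and 30 mm high, dark brown wooden grip above it 36 mm across, 94 mm tall in all. Origin: centre of its underside; z up.
- dosing_cup: Dosing cup to be put away: open plain steel cup, 58 mm across at the rim, 52 mm at the foot, 50 mm tall, no handle. Origin: centre of its underside; z up.
- lemon: Yellow lemon to be put away: 73 mm long (its x axis), 53 mm wide (its y axis), 54 mm tall, lying. Grasp it across its width, along its y axis. Does not roll. Origin: centre of its underside; z up.
- spice_tray: Spice tray, fixed: low brown wooden tray with a cork floor, 92 mm (its x axis) by 172 mm (its y axis), rim 20 mm high, walls 6 mm. A wall across the middle makes two bays, each 80 x 77 mm inside, centred at y = +41.5 mm and y = -41.5 mm of the tray's frame, x = 0. The bay floor is 5 mm above the worktop. Origin: centre of its underside.
- coffee_tray: Coffee tray, fixed: low black plastic tray, same shape and size as the spice tray: 92 mm (x) by 172 mm (y), rim 20 mm high, two bays of 80 x 77 mm centred at y = +41.5 mm and y = -41.5 mm, x = 0; bay floor 5 mm above the worktop. Origin: centre of its underside.
- fruit_dish: Fruit dish, fixed: round blue ceramic dish, 136 mm across the rim, 18 mm high, flat inner floor about 110 mm across, 5 mm above the worktop. Origin: centre of its underside.
- peanut_jar: Bystander, to be left alone: jar with a red lid, 65 mm across, 100 mm tall, behind the trays. Origin: centre of its underside.
- mug: Bystander, to be left alone: cream mug with a handle, 78 x 116 mm, 101 mm tall, behind the trays. Origin: centre of its underside.

How it is judged:
By the outcome, as a careful person would: the job done as asked, in the order asked, and still so for the second after the job is handed in, with the robot touching nothing.
It also fails if it takes over 115 s, if anything falls off the work surface, if the arm or the gripper's body presses on something with over 40 N, if the wrist force passes 120 N, or if a joint passes its speed limit or range.

## Robot

A 7-joint arm with a two-finger parallel gripper is mounted at the origin on a cart in front of the work surface, level with it; the furniture and walls round the work are solid. World frame = base frame: x ahead of the robot, y to its left, z up, the work surface at z = 0. Lengths are in m, angles in degrees, forces in N, time in s.
With the tool pointing down it reaches from about 0.425 to 0.875 m from the base axis. Payload 4.7 kg.
Tool frame: the origin (TCP) lies on the centre line of the jaws, within the pads' length; the fingertips stand 14 mm ahead of it and the grasp point (between the pads) lies 5 mm behind it; z points along the fingers, y is the line along which they close (so a half turn about z gives the same grasp; the last joint's range is limited). The gripper opens to 87 mm and grips with 3 to 60 N. Pads are 19 mm wide; open, the fingers measure 117 mm over their backs; the gripper's body (75 mm by 190 mm) begins 51 mm behind the grasp point.
Start: joints at [-75.968, 18.392, -4.016, 83.108, 1.295, 78.541, -3.26], TCP at [0.149, 0.633, 0.237] pointing down, gripper open.
Joint ranges: [-163.93, 163.93], [-17.29, 119.83], [-79.2, 71.16], [3.27, 140.29], [-89.18, 269.18], [5.43, 117.66], [-154.24, 154.24]. Speed limits (degrees/s): [147.25, 147.25, 180, 180, 180, 180, 180].

## Interface

Orientations are given as [roll, pitch, yaw] about the fixed x, y, z axes, in that order (R = Rz(yaw) Ry(pitch) Rx(roll)).
In Python, from cell import env gives the robot as it stands.
- The arm moves only by the tool jog_arm, never from a script. Its argument "motion" is a list that holds one entry, the list of rows, each a list of 7 numbers: the shift along the tool's x, y, z in units of 0.1 m (1.0 is 0.1 m), then the turn, a rotation vector about the tool's x, y, z in units of 180 degrees (1.0 is 180 degrees), then the closure, from 0 (fully open) to 1 (shut). A call has 1 to 5 rows; each row is the pose to reach, as a shift and turn from the pose commanded when the call began, along the tool's axes at that moment, turning the shorter way round; what a row does not reach only later rows make up. A row lasts 1/10 s, in which the tool goes at most 50 mm and 8.59 degrees, less where a joint would pass 70% of its speed; a pose out of reach is approached as far as the arm can. A call with a number of a shift or a turn outside -1 to 1 is refused whole. A call with a gripper value outside its range is refused whole. The fingers move at their own pace and stop on an object; "grip_force" is the grip in N (left out, the last holds). Time passes only in rows, so rows that repeat a pose let the fingers close. It gives the time, the measured TCP pose, the force, the opening and the grip force at its end, in the units of the state.
- env.get_obs(): the state, without advancing time (a new reading comes with each control period).
- env.read_camera(name): name is "scene" or "top"; returns (picture, depth): 400x640x3 uint8, red, green, blue; 400x640 float32, m along the optical axis (not along the pixel's ray), 0 where there is no reading.
- env.camera_info(name): a dict with "camera_matrix" (3x3 intrinsics, pixels), "origin" and "orientation" of the camera in the world. Camera axes: x right, y down, z forward; pixel columns grow to the right and rows downward; lengths in m; the calibration is good to about 2 mm. A picture is of the moment at which its call begins. camera_info takes no time and is no camera call.
- env.sign_off(): hands the job in; it is judged then, once.
The state is a dict: "time_s": time; "qpos": joint angles; "joint_velocities": joint speeds; "effort": joint torques, N m; "tool_pos": TCP position; "tool_rot": TCP orientation; "force": force on the tool from outside, world axes, zero at the start; "wrist_torque": the same for the moment, N m; "grip_width": finger opening in m; "grasp_force": force on a finger pad.
Only numpy, scipy, OpenCV 4.12 (cv2) and the standard library are available. Lean on these libraries where they do the work, as an engineer would, in place of code of your own. Each camera call takes 0.05 s, during which the arm holds its last target. There are 200 camera calls.

## Working session

There is one attempt and no reset: what is moved stays moved. The work goes in short steps, Python scripts to look and compute and a tool call to move; the robot and the scene stay as the last step left them, time stands still between calls to the robot, and variables do not carry over. Pictures are saved under pics/ and viewed, at most 14 in all, crops included, and the job is handed in when it is done.

Besides the shell and the picture viewer there is one more tool, called by a JSON object that holds its "fn" and its "kwargs", one argument or row to a line. jog_arm: Moves the arm, as the interface text tells. Shifts and turns lie within -1 to 1; 1 stands for 0.1 m of shift or 180 degrees of turn. Its arguments: {"type":"object","properties":{"motion":{"type":"array","items":{"type":"array","items":{"type":"array","items":{"type":"number"}}}},"grip_force":{"type":"number"}},"required":["motion"]}

```bash
ls; mkdir -p pics; python3 - <<'E'
from cell import env
import cv2
o=env.get_obs();print({k:o[k] for k in('time_s','tool_pos','tool_rot','grip_width')})
for n in('scene','top'):
    i=env.camera_info(n);print(n,i)
    p,d=env.read_camera(n);cv2.imwrite(f'pics/{n}0.png',p[:,:,::-1])
E
```

```text
pics
{'time_s': 0.0, 'tool_pos': array([0.14862814, 0.63221967, 0.23544648]), 'tool_rot': array([-1.79887353e+02,  5.62965324e-03,  1.66776198e+02]), 'grip_width': 0.08731250111843805}
scene {'camera_matrix': array([[379.09165328,   0.        , 323.39464608],
       [  0.        , 379.09165328, 204.36076128],
       [  0.        ,   0.        ,   1.        ]]), 'origin': array([0.25420984, 0.66850475, 0.64912829]), 'orientation': array([-129.35164604,   -1.1860262 , -155.80698948])}
top {'camera_matrix': array([[398.36951406,   0.        , 311.11972288],
       [  0.        , 398.36951406, 193.67877446],
       [  0.        ,   0.        ,   1.        ]]), 'origin': array([0.47387987, 0.01325695, 0.95902131]), 'orientation': array([-174.43702797,   -0.57970869,  -88.88680604])}
```

View pics/scene0.png

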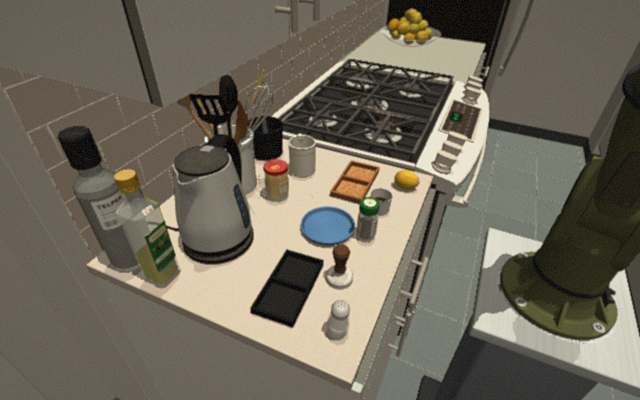

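View pics/top0.png

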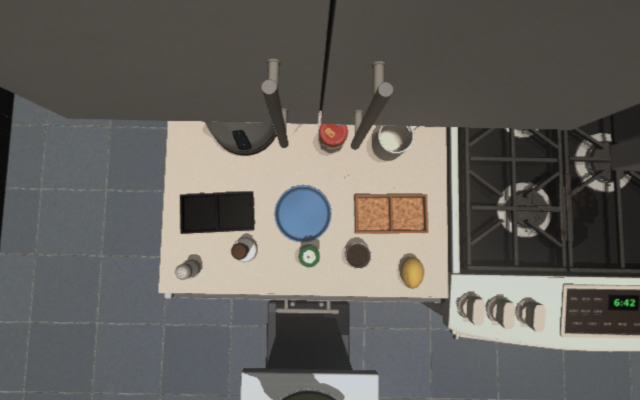

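The top view shows the black tray (217,212), dish (303,213), wooden tray (390,213), tamper (243,250), jar (309,256), cup (358,256), lemon (412,271) and salt shaker (187,270). The scene view shows the same things from the left, and all are standing upright. Next I measure them in both views.

```bash
cat > h.py <<'E'
from cell import env
import numpy as np, cv2
from scipy.spatial.transform import Rotation as R
def cloud(n):
    p,d=env.read_camera(n); i=env.camera_info(n); K=np.array(i['camera_matrix'])
    v,u=np.mgrid[:400,:640]
    c=np.dstack([(u-K[0,2])/K[0,0]*d,(v-K[1,2])/K[1,1]*d,d])
    w=c@R.from_euler('xyz',i['orientation'],degrees=True).as_matrix().T+i['origin']
    w[d==0]=np.nan
    return p,w
def boxes(w,lo,hi,area):
    m=((w[...,2]>lo)&(w[...,2]<hi)&(w[...,0]>.35)&(w[...,0]<.8)&(abs(w[...,1])<.5)).astype(np.uint8)
    n,l,s,_=cv2.connectedComponentsWithStats(m)
    return [(l==k) for k in range(1,n) if s[k,4]>=area]
E
python3 - <<'E'
from h import *
for n in('top','scene'):
    p,w=cloud(n)
    t=w[(abs(w[...,2])<.015)&(w[...,0]>.4)&(w[...,0]<.8)&(abs(w[...,1])<.3)]
    print(n,'table z',np.median(t[:,2]).round(4), 'ext',np.percentile(t[:,:2],[.5,99.5],axis=0).round(3).tolist())
    for m in boxes(w,.024,.3,25):
        q=w[m];h=np.percentile(q[:,2],98);top=q[q[:,2]>h-.012]
        (c,s,a)=cv2.minAreaRect(top[:,:2].astype(np.float32))
        v,u=np.argwhere(m).mean(0)
        print('px',int(u),int(v),'n',m.sum(),'h',h.round(4),'top mean',top.mean(0)[:2].round(4),'rect',np.round(c,4),np.round(s,4),round(a,1))
    # trays/dish by colour
    hsv=cv2.cvtColor(p,cv2.COLOR_RGB2HSV)
    for name,mm in(('blue',(hsv[...,0]>95)&(hsv[...,0]<120)&(hsv[...,1]>120)),('wood',(hsv[...,0]<18)&(hsv[...,1]>90)),('black',p.max(2)<45)):
        mm=mm&(abs(w[...,2])<.028)&(w[...,0]>.45)&(w[...,0]<.75)&(abs(w[...,1])<.35)
        k,l,s,_=cv2.connectedComponentsWithStats(mm.astype(np.uint8));b=1+s[1:,4].argmax();q=w[l==b]
        c,z,a=cv2.minAreaRect(q[:,:2].astype(np.float32))
        print(name,s[b].tolist(),np.round(c,4),np.round(z,4),round(a,1),'z pct',np.percentile(q[:,2],[5,50,97]).round(4))
E
```

```text
top table z 0.0013 ext [[0.402, -0.298], [0.738, 0.298]]
px 241 134 n 1523 h 0.2039 top mean [0.6817 0.1668] rect [0.6823 0.1697] [0.0084 0.0612] 0.5
px 332 136 n 675 h 0.1024 top mean [ 0.6914 -0.0397] rect [ 0.69   -0.0398] [0.0475 0.0622] 0.6
px 394 140 n 707 h 0.1025 top mean [ 0.6804 -0.1812] rect [ 0.6828 -0.1823] [0.0623 0.0857] 1.1
px 494 202 n 3058 h 0.0465 top mean [ 0.5554 -0.4149] rect [ 0.5635 -0.4256] [0.1484 0.3332] 89.9
px 239 250 n 236 h 0.0973 top mean [0.4321 0.1583] rect [0.4317 0.1593] [0.034 0.035] 46.9
px 358 255 n 362 h 0.0528 top mean [ 0.4216 -0.1099] rect [ 0.4251 -0.1036] [0.0559 0.0559] 27.1
px 309 255 n 394 h 0.1089 top mean [0.4245 0.0079] rect [0.4244 0.0081] [0.0421 0.0426] 0.8
px 412 271 n 564 h 0.055 top mean [ 0.3893 -0.2296] rect [ 0.3885 -0.2316] [0.0514 0.0445] 33.2
px 187 269 n 373 h 0.0902 top mean [0.3844 0.2791] rect [0.3837 0.2806] [0.03   0.0316] 0.9Traceback (most recent call last):
  File "<stdin>", line 15, in <module>
ValueError: attempt to get argmax of an empty sequence
```

```bash
python3 - <<'E'
from h import *
for n in('top','scene'):
    p,w=cloud(n)
    hsv=cv2.cvtColor(p,cv2.COLOR_RGB2HSV)
    if n=='top':
        for u,v in((303,213),(375,213),(200,212),(353,213),(303,190)): print(p[v,u],hsv[v,u],w[v,u].round(3))
    if n=='scene':
      for m in boxes(w,.024,.3,25):
        q=w[m];h=np.percentile(q[:,2],98);top=q[q[:,2]>h-.012]
        (c,s,a)=cv2.minAreaRect(top[:,:2].astype(np.float32))
        v,u=np.argwhere(m).mean(0)
        print('px',int(u),int(v),'n',m.sum(),'h',h.round(4),'top mean',top.mean(0)[:2].round(4),'rect',np.round(c,4),np.round(s,4),round(a,1))
    t=w[(abs(w[...,2])<.015)&(w[...,0]>.4)&(w[...,0]<.8)&(abs(w[...,1])<.3)]
    print(n,'table z',np.median(t[:,2]).round(4))
    for name,mm in(('blue',(hsv[...,0]>95)&(hsv[...,0]<120)&(hsv[...,1]>110)),('wood',(hsv[...,0]<18)&(hsv[...,1]>90)),('black',p.max(2)<45)):
        mm=mm&(abs(w[...,2])<.028)&(w[...,0]>.45)&(w[...,0]<.75)&(abs(w[...,1])<.35)
        k,l,s,_=cv2.connectedComponentsWithStats(mm.astype(np.uint8))
        if k<2: print(name,'none');continue
        b=1+s[1:,4].argmax();q=w[l==b]
        c,z,a=cv2.minAreaRect(q[:,:2].astype(np.float32))
        print(name,s[b].tolist(),np.round(c,4),np.round(z,4),round(a,1),'z pct',np.percentile(q[:,2],[5,50,97]).round(4))
E
```

```text
[100 135 170] [105 105 170] [0.52  0.024 0.005]
[165 119  85] [ 13 124 165] [ 0.524 -0.149  0.004]
[29 28 26] [20 26 29] [0.518 0.27  0.004]
[183 168 152] [ 15  43 183] [ 0.523 -0.096  0.001]
[ 86 112 142] [106 101 142] [0.576 0.025 0.004]
top table z 0.0013
blue none
wood [355, 194, 73, 39, 2783] [ 0.5239 -0.1842] [0.09   0.1704] 1.1 z pct [0.0031 0.0063 0.0218]
black [181, 193, 73, 40, 2648] [0.5183 0.227 ] [0.0882 0.1693] 4.0 z pct [0.0034 0.0065 0.0219]
px 217 186 n 8927 h 0.2689 top mean [ 0.7435 -0.0467] rect [ 0.741  -0.0478] [0.0625 0.156 ] 9.8
px 222 107 n 168 h 0.2993 top mean [0.7889 0.0322] rect [0.7894 0.0327] [0.022  0.0066] 20.0
px 361 133 n 1567 h 0.0459 top mean [ 0.5911 -0.4083] rect [ 0.5979 -0.4238] [0.1523 0.4036] 89.9
px 276 140 n 287 h 0.1022 top mean [ 0.7893 -0.2044] rect [ 0.7905 -0.2182] [0.0781 0.018 ] 89.3
px 301 152 n 906 h 0.1015 top mean [ 0.6885 -0.1764] rect [ 0.6889 -0.1804] [0.0879 0.0778] 86.7
px 276 177 n 812 h 0.1015 top mean [ 0.6943 -0.0344] rect [ 0.6961 -0.0376] [0.0636 0.0619] 85.9
px 145 228 n 3830 h 0.2688 top mean [0.7745 0.3189] rect [0.7782 0.316 ] [0.0344 0.0352] 42.6
px 406 178 n 323 h 0.0551 top mean [ 0.3868 -0.2228] rect [ 0.3865 -0.2239] [0.0327 0.0563] 87.3
px 372 210 n 1036 h 0.1081 top mean [0.4216 0.0135] rect [0.423  0.0101] [0.0435 0.0456] 60.4
px 340 258 n 413 h 0.0959 top mean [0.4291 0.165 ] rect [0.4295 0.1621] [0.0335 0.0333] 71.9
px 338 317 n 667 h 0.0901 top mean [0.3809 0.2861] rect [0.3815 0.2845] [0.0321 0.029 ] 22.5
scene table z 0.0015
blue [302, 208, 52, 37, 1456] [0.5171 0.0264] [0.1283 0.1316] 43.3 z pct [0.0043 0.0065 0.0187]
wood [330, 161, 49, 43, 1271] [ 0.5253 -0.1984] [0.1013 0.2071] 3.3 z pct [0.0045 0.0079 0.022 ]
black [251, 251, 72, 76, 2819] [0.5149 0.23  ] [0.0899 0.1711] 3.7 z pct [0.0046 0.0071 0.0216]
```

```bash
python3 - <<'E'
from h import *
for n in('top','scene'):
    p,w=cloud(n); hsv=cv2.cvtColor(p,cv2.COLOR_RGB2HSV); z=w[...,2]
    box=lambda x0,x1,y0,y1:(w[...,0]>x0)&(w[...,0]<x1)&(w[...,1]>y0)&(w[...,1]<y1)
    def rep(name,m):
        q=w[m]; c,s,a=cv2.minAreaRect(q[:,:2].astype(np.float32)); e,r=cv2.minEnclosingCircle(q[:,:2].astype(np.float32))
        ev,V=np.linalg.eigh(np.cov(q[:,:2].T))
        print(n,name,len(q),'rect',np.round(c,4),np.round(s,4),round(a,1),'circ',np.round(e,4),round(r,4),'major',round(np.degrees(np.arctan2(V[1,1],V[0,1])),1),'zmax',q[:,2].max().round(4))
    rep('cup rim',box(.36,.48,-.16,-.05)&(z>.042)&(z<.065))
    yl=(hsv[...,0]>15)&(hsv[...,0]<35)&(hsv[...,1]>120)&box(.3,.5,-.32,-.15)
    rep('lemon',yl&(z>.008)); rep('lemon hi',yl&(z>.025))
    bl=(hsv[...,0]>95)&(hsv[...,0]<120)&(hsv[...,1]>75)&box(.43,.61,-.07,.12)&(abs(z)<.03)
    rep('dish',bl); rep('dish rim',bl&(z>.015))
    for nm,y0,y1 in(('black',.13,.33),('wood',-.29,-.08)): rep(nm+' rim',box(.46,.58,y0,y1)&(z>.015)&(z<.027))
    for zz in(.03,.09,.15,.2): 
        q=w[box(.55,.8,.05,.32)&(z>zz)&(z<zz+.06)]
        if len(q): i=q[:,0].argmin(); print('kettle x min',zz,q[i].round(3))
E
```

```text
top cup rim 72 rect [ 0.4255 -0.104 ] [0.0559 0.056 ] 45.8 circ [ 0.425  -0.1038] 0.0287 major 139.2 zmax 0.0532
top lemon 491 rect [ 0.3876 -0.2279] [0.0433 0.0659] 88.5 circ [ 0.3876 -0.2293] 0.0331 major 179.0 zmax 0.0573
top lemon hi 491 rect [ 0.3876 -0.2279] [0.0433 0.0659] 88.5 circ [ 0.3876 -0.2293] 0.0331 major 179.0 zmax 0.0573
top dish 2290 rect [0.5202 0.0255] [0.1288 0.1292] 13.1 circ [0.519  0.0249] 0.0662 major 131.1 zmax 0.022
top dish rim 185 rect [0.5202 0.0255] [0.1288 0.1292] 13.1 circ [0.519  0.0249] 0.0662 major 149.4 zmax 0.022
top black rim 680 rect [0.5103 0.2269] [0.1084 0.1728] 3.7 circ [0.518  0.2272] 0.0964 major 92.6 zmax 0.0252
top wood rim 655 rect [ 0.5239 -0.1851] [0.0901 0.1722] 1.1 circ [ 0.5232 -0.1852] 0.096 major 88.1 zmax 0.0251
kettle x min 0.03 [0.659 0.167 0.081]
kettle x min 0.09 [0.66  0.169 0.097]
kettle x min 0.15 [0.669 0.168 0.151]
kettle x min 0.2 [0.679 0.171 0.2  ]
scene cup rim 112 rect [ 0.4231 -0.1057] [0.054  0.0581] 69.0 circ [ 0.423  -0.1035] 0.0302 major 126.3 zmax 0.0536
scene lemon 350 rect [ 0.4231 -0.223 ] [0.0841 0.1418] 88.2 circ [ 0.429  -0.2221] 0.077 major 178.8 zmax 0.0565
scene lemon hi 298 rect [ 0.3853 -0.2227] [0.0652 0.04  ] 11.9 circ [ 0.3853 -0.2247] 0.0333 major -175.9 zmax 0.0565
scene dish 1561 rect [0.5186 0.026 ] [0.1286 0.1345] 20.3 circ [0.5177 0.0247] 0.0682 major 110.4 zmax 0.0214
scene dish rim 221 rect [0.5186 0.026 ] [0.1286 0.1345] 20.3 circ [0.5177 0.0247] 0.0682 major 117.2 zmax 0.0214
scene black rim 863 rect [0.5167 0.2285] [0.0928 0.174 ] 4.1 circ [0.5169 0.2286] 0.0974 major 94.7 zmax 0.0236
scene wood rim 386 rect [ 0.5217 -0.1832] [0.092 0.177] 1.4 circ [ 0.5232 -0.1851] 0.0971 major 89.8 zmax 0.0234
kettle x min 0.03 [0.657 0.169 0.089]
kettle x min 0.09 [0.657 0.171 0.097]
kettle x min 0.15 [0.668 0.167 0.151]
kettle x min 0.2 [0.678 0.179 0.202]
```

The two views agree to about 3 mm, so I use their means. First move: turn the tool to yaw 90 so the jaws close along x, and go toward the jar.

{"fn": "jog_arm", "kwargs": {
  "motion": [
    [[-0.96,-0.6,0,0,0,0.2134,0],[-0.96,-0.6,0,0,0,0.2134,0],[-0.96,-0.6,0,0,0,0.2134,0],[-0.96,-0.6,0,0,0,0.2134,0],[-0.96,-0.6,0,0,0,0.2134,0]]
  ]
}}

```text
time_s: 0.85
tool_pos: [0.2294, 0.5518, 0.2369]
tool_rot: [180.0, -0.0, 128.0]
force: [0.8, -0.3, -0.1]
grip_width: 0.0873
grasp_force: 0.0
```

{"fn": "jog_arm", "kwargs": {
  "motion": [
    [[-1,-0.03,0,0,0,0.2134,0],[-1,-0.03,0,0,0,0.2134,0],[-1,-0.03,0,0,0,0.2134,0],[-1,-0.03,0,0,0,0.2134,0],[-1,-0.03,0,0,0,0.2134,0]]
  ]
}}

```text
time_s: 1.35
tool_pos: [0.2885, 0.4718, 0.2368]
tool_rot: [180.0, -0.0, 89.6]
force: [0.7, -0.1, -0.0]
grip_width: 0.0869
grasp_force: 0.0
```

{"fn": "jog_arm", "kwargs": {
  "motion": [
    [[-0.86,0.7,0,0,0,0,0],[-0.86,0.7,0,0,0,0,0],[-0.86,0.7,0,0,0,0,0],[-0.86,0.7,0,0,0,0,0]]
  ]
}}

```text
time_s: 1.75
tool_pos: [0.36, 0.3841, 0.2369]
tool_rot: [180.0, -0.0, 89.6]
force: [-1.4, 0.2, 0.5]
grip_width: 0.0871
grasp_force: 0.0
```

{"fn": "jog_arm", "kwargs": {
  "motion": [
    [[-0.94,0.33,0,0,0,0,0],[-0.94,0.33,0,0,0,0,0],[-0.94,0.33,0,0,0,0,0]]
  ]
}}

```text
time_s: 2.05
tool_pos: [0.3932, 0.2872, 0.237]
tool_rot: [179.9, 0.1, 89.5]
force: [-0.1, 0.1, 0.4]
grip_width: 0.0871
grasp_force: 0.0
```

{"fn": "jog_arm", "kwargs": {
  "motion": [
    [[-0.94,0.33,0,0,0,0,0],[-0.94,0.33,0,0,0,0,0],[-0.94,0.33,0,0,0,0,0]]
  ]
}}

```text
time_s: 2.35
tool_pos: [0.4259, 0.1933, 0.2371]
tool_rot: [179.9, 0.0, 89.5]
force: [0.2, -0.0, 0.7]
grip_width: 0.0869
grasp_force: 0.0
```

{"fn": "jog_arm", "kwargs": {
  "motion": [
    [[-0.94,0,0,0,0,0,0],[-0.94,0,0,0,0,0,0],[-0.94,0,0,0,0,0,0]]
  ]
}}

```text
time_s: 2.65
tool_pos: [0.4242, 0.1005, 0.2371]
tool_rot: [180.0, -0.0, 89.6]
force: [0.9, 0.4, -0.4]
grip_width: 0.0869
grasp_force: 0.0
```

{"fn": "jog_arm", "kwargs": {
  "motion": [
    [[-0.93,0,0.4,0,0,0,0],[-0.93,0,0.4,0,0,0,0],[-0.93,0,0.4,0,0,0,0],[-0.93,0,0.4,0,0,0,0],[-0.93,0,0.4,0,0,0,0]]
  ]
}}

```text
time_s: 3.15
tool_pos: [0.4243, 0.0136, 0.1971]
tool_rot: [179.9, -0.0, 90.1]
force: [-0.3, -0.4, 0.0]
grip_width: 0.0872
grasp_force: 0.0
```

```bash
python3 - <<'E'
from h import *
p,w=cloud('scene');o=env.get_obs();print(o['tool_pos'].round(4),o['tool_rot'].round(2),o['qpos'].round(1))
cv2.imwrite('pics/s1.png',cv2.resize(p[100:300,260:520,::-1],None,fx=3,fy=3))
E
```

```text
[0.4243 0.0134 0.1972] [ 1.7993e+02 -2.0000e-02  9.0150e+01] [-44.  -11.6  34.8 117.2   6.9  72.4 -11.7]
```

View pics/s1.png

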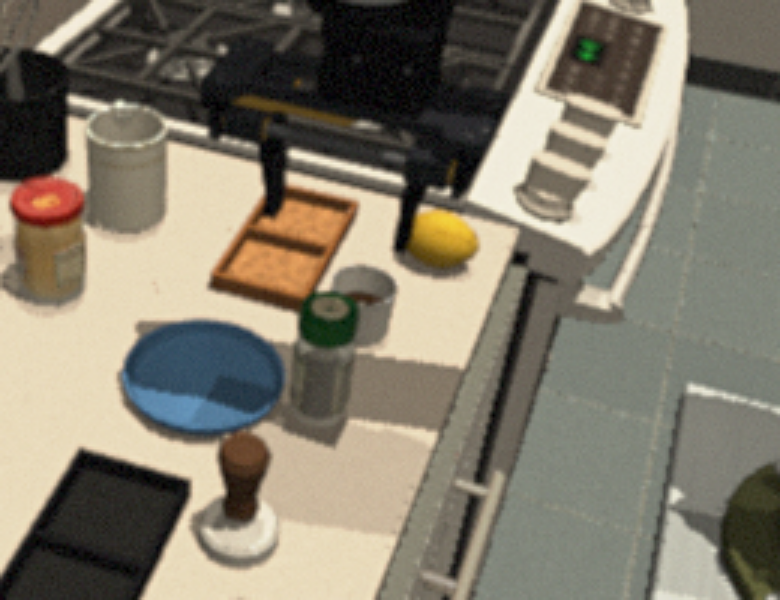

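The open gripper hangs above the jar (crop px 325,350) with its fingers on either side along x, and nothing is disturbed. Now I lower it and close.

{"fn": "jog_arm", "kwargs": {
  "motion": [
    [[-0.045,0,0.8,0,0,0,0],[-0.045,0,0.8,0,0,0,0],[-0.045,0,0.8,0,0,0,0],[-0.045,0,0.8,0,0,0,0]]
  ]
}}

```text
time_s: 3.6
tool_pos: [0.4243, 0.0076, 0.1173]
tool_rot: [180.0, 0.0, 90.1]
force: [-0.5, 0.6, 0.6]
grip_width: 0.087
grasp_force: 0.0
```

{"fn": "jog_arm", "kwargs": {
  "motion": [
    [[0,0,0.55,0,0,0,0],[0,0,0.55,0,0,0,0],[0,0,0.55,0,0,0,0],[0,0,0.55,0,0,0,0]]
  ]
}}

```text
time_s: 4.0
tool_pos: [0.4257, 0.0071, 0.0637]
tool_rot: [179.8, -0.1, 90.0]
force: [-0.0, 0.4, 0.3]
grip_width: 0.0869
grasp_force: 0.0
```

{"fn": "jog_arm", "kwargs": {
  "motion": [
    [[0.02,0,0,0,0,0,0.6],[0.02,0,0,0,0,0,0.7],[0.02,0,0,0,0,0,0.7],[0.02,0,0,0,0,0,0.7],[0.02,0,0,0,0,0,0.7]]
  ],
  "grip_force": 25
}}

```text
time_s: 4.5
tool_pos: [0.4238, 0.0085, 0.0617]
tool_rot: [180.0, -0.0, 89.9]
force: [-0.0, -0.4, 0.0]
grip_width: 0.0552
grasp_force: 0.0
```

{"fn": "jog_arm", "kwargs": {
  "motion": [
    [[0,0,0,0,0,0,0.7],[0,0,0,0,0,0,0.7],[0,0,0,0,0,0,0.7]]
  ]
}}

```text
time_s: 4.8
tool_pos: [0.4237, 0.0085, 0.0615]
tool_rot: [-180.0, 0.0, 90.0]
force: [-0.6, 0.1, 1.1]
grip_width: 0.0452
grasp_force: 25.0
```

{"fn": "jog_arm", "kwargs": {
  "motion": [
    [[0,0,-0.1,0,0,0,0.7],[0,0,-0.35,0,0,0,0.7],[0,0,-0.65,0,0,0,0.7],[0,0,-1,0,0,0,0.7]]
  ]
}}

```text
time_s: 5.2
tool_pos: [0.423, 0.0081, 0.1625]
tool_rot: [-179.9, 0.0, 89.9]
force: [0.2, 1.2, -1.2]
grip_width: 0.0449
grasp_force: 25.0
```

{"fn": "jog_arm", "kwargs": {
  "motion": [
    [[-0.15,0.1,0,0,0,0,0.7],[-0.35,0.25,0,0,0,0,0.7],[-0.6,0.35,0,0,0,0,0.7],[-0.85,0.5,0,0,0,0,0.7]]
  ]
}}

```text
time_s: 5.6
tool_pos: [0.4738, -0.0772, 0.1622]
tool_rot: [180.0, -0.1, 90.0]
force: [0.0, 0.2, -0.6]
grip_width: 0.0451
grasp_force: 25.0
```

{"fn": "jog_arm", "kwargs": {
  "motion": [
    [[-0.2,0.1,0,0,0,0,0.7],[-0.45,0.25,0,0,0,0,0.7],[-0.65,0.35,0,0,0,0,0.7],[-0.85,0.5,0,0,0,0,0.7]]
  ]
}}

```text
time_s: 6.0
tool_pos: [0.5237, -0.1624, 0.162]
tool_rot: [-180.0, -0.0, 89.9]
force: [1.2, -0.3, -0.9]
grip_width: 0.0453
grasp_force: 25.0
```

{"fn": "jog_arm", "kwargs": {
  "motion": [
    [[-0.25,0,0,0,0,0,0.7],[-0.5,0,0,0,0,0,0.7],[-0.65,0,0,0,0,0,0.7],[-0.65,0,0,0,0,0,0.7],[-0.65,0,0,0,0,0,0.7]]
  ]
}}

```text
time_s: 6.5
tool_pos: [0.5236, -0.226, 0.1616]
tool_rot: [-180.0, -0.0, 89.9]
force: [0.3, 0.5, -1.9]
grip_width: 0.0451
grasp_force: 25.0
```

{"fn": "jog_arm", "kwargs": {
  "motion": [
    [[0,0,0.3,0,0,0,0.7],[0,0,0.6,0,0,0,0.7],[0,0,0.85,0,0,0,0.7],[0,0,0.85,0,0,0,0.7]]
  ]
}}

```text
time_s: 6.9
tool_pos: [0.5215, -0.2233, 0.0734]
tool_rot: [-179.6, -0.2, 90.1]
force: [0.1, 0.4, -0.9]
grip_width: 0.0453
grasp_force: 25.0
```

{"fn": "jog_arm", "kwargs": {
  "motion": [
    [[0,0,0.02,0,0,0,0.7],[0,0,0.05,0,0,0,0.7],[0,0,0.07,0,0,0,0.7],[0,0,0.085,0,0,0,0.7],[0,0,0.085,0,0,0,0.7]]
  ]
}}

```text
time_s: 7.4
tool_pos: [0.5238, -0.2265, 0.0683]
tool_rot: [180.0, -0.0, 90.0]
force: [0.3, 0.4, -1.4]
grip_width: 0.0452
grasp_force: 25.0
```

{"fn": "jog_arm", "kwargs": {
  "motion": [
    [[0,0,0.01,0,0,0,0.7],[0,0,0.01,0,0,0,0.7],[0,0,0.02,0,0,0,0.7],[0,0,0.02,0,0,0,0.7],[0,0,0.02,0,0,0,0.7]]
  ]
}}

```text
time_s: 7.9
tool_pos: [0.5238, -0.2267, 0.0666]
tool_rot: [180.0, -0.0, 89.9]
force: [-2.5, 1.0, 4.2]
grip_width: 0.0449
grasp_force: 25.0
```

{"fn": "jog_arm", "kwargs": {
  "motion": [
    [[0,0,0,0,0,0,0.45],[0,0,0,0,0,0,0.4],[0,0,0,0,0,0,0.2],[0,0,0,0,0,0,0.1],[0,0,0,0,0,0,0.1]]
  ]
}}

```text
time_s: 8.4
tool_pos: [0.5236, -0.2265, 0.0659]
tool_rot: [-180.0, 0.0, 90.0]
force: [-0.5, 0.6, 0.2]
grip_width: 0.0686
grasp_force: 0.0
```

{"fn": "jog_arm", "kwargs": {
  "motion": [
    [[0,0,-0.2,0,0,0,0],[0,0,-0.6,0,0,0,0],[0,0,-1,0,0,0,0],[0,0,-1,0,0,0,0]]
  ]
}}

```text
time_s: 8.8
tool_pos: [0.5267, -0.2285, 0.1714]
tool_rot: [179.5, 0.1, 89.9]
force: [0.4, -0.3, 0.7]
grip_width: 0.0865
grasp_force: 0.0
```

```bash
python3 - <<'E'
from h import *
for n in('top','scene'):
    p,w=cloud(n);z=w[...,2]
    def b(nm,x0,x1,y0,y1,z0,z1):
        q=w[(w[...,0]>x0)&(w[...,0]<x1)&(w[...,1]>y0)&(w[...,1]<y1)&(z>z0)&(z<z1)]
        if len(q)<9: print(n,nm,len(q));return
        c,s,a=cv2.minAreaRect(q[:,:2].astype(np.float32));print(n,nm,len(q),np.round(c,4),np.round(s,4),round(a,1),'zmax',q[:,2].max().round(4))
    b('jar',.48,.57,-.26,-.19,.095,.122)
    b('lemon',.33,.45,-.29,-.17,.012,.07);b('lemon mid',.33,.45,-.29,-.17,.03,.07)
    b('salt',.33,.44,.24,.33,.06,.1)
o=env.get_obs();print(o['tool_pos'].round(4),o['tool_rot'].round(2),o['qpos'].round(1),o['grip_width'])
E
```

```text
top jar 295 [ 0.5244 -0.2267] [0.0451 0.0435] 88.3 zmax 0.1156
top lemon 572 [ 0.3872 -0.2292] [0.0478 0.0706] 87.6 zmax 0.0564
top lemon mid 548 [ 0.3873 -0.2293] [0.0476 0.0703] 87.6 zmax 0.0564
top salt 229 [0.3848 0.2794] [0.0311 0.0331] 85.7 zmax 0.0927
scene jar 183 [ 0.5219 -0.2237] [0.0429 0.0478] 2.2 zmax 0.1137
scene lemon 374 [ 0.3859 -0.2234] [0.0407 0.0716] 89.9 zmax 0.0569
scene lemon mid 281 [ 0.3852 -0.2234] [0.0406 0.0686] 89.9 zmax 0.0569
scene salt 362 [0.3819 0.2843] [0.034 0.03 ] 29.3 zmax 0.0913
[ 0.5242 -0.2266  0.1668] [ 1.7987e+02 -1.0000e-02  8.9970e+01] [-24.7  15.8  53.1 101.5 -13.5  69.3  32.2] 0.08693787654483409
```

{"fn": "jog_arm", "kwargs": {
  "motion": [
    [[0.85,0,0,0,0,0,0],[0.85,0,0,0,0,0,0]]
  ]
}}

```text
time_s: 9.1
tool_pos: [0.5224, -0.1399, 0.1643]
tool_rot: [-179.8, -0.0, 89.9]
force: [-0.5, 1.5, -0.1]
grip_width: 0.0871
grasp_force: 0.0
```

{"fn": "jog_arm", "kwargs": {
  "motion": [
    [[0.85,0,0,0,0,0,0],[0.85,0,0,0,0,0,0]]
  ]
}}

```text
time_s: 9.3
tool_pos: [0.5224, -0.0529, 0.1644]
tool_rot: [-179.8, -0.1, 90.1]
force: [-0.0, 0.1, 0.1]
grip_width: 0.087
grasp_force: 0.0
```

{"fn": "jog_arm", "kwargs": {
  "motion": [
    [[0.85,0,0,0,0,0,0],[0.85,0,0,0,0,0,0]]
  ]
}}

```text
time_s: 9.5
tool_pos: [0.5224, 0.0321, 0.1645]
tool_rot: [-179.9, -0.0, 90.1]
force: [0.3, 0.2, 0.6]
grip_width: 0.087
grasp_force: 0.0
```

{"fn": "jog_arm", "kwargs": {
  "motion": [
    [[0.85,-0.47,0,0,0,0,0],[0.85,-0.47,0,0,0,0,0]]
  ]
}}

```text
time_s: 9.7
tool_pos: [0.475, 0.1149, 0.1644]
tool_rot: [-179.9, 0.1, 90.0]
force: [0.5, 0.9, -0.3]
grip_width: 0.0871
grasp_force: 0.0
```

{"fn": "jog_arm", "kwargs": {
  "motion": [
    [[0.85,-0.47,0,0,0,0,0],[0.85,-0.47,0,0,0,0,0]]
  ]
}}

```text
time_s: 9.9
tool_pos: [0.4275, 0.2, 0.1647]
tool_rot: [-179.9, 0.1, 90.0]
force: [0.8, 0.2, -0.3]
grip_width: 0.0865
grasp_force: 0.0
```

{"fn": "jog_arm", "kwargs": {
  "motion": [
    [[0.84,-0.47,0.3,0,0,0,0],[0.84,-0.47,0.3,0,0,0,0],[0.84,-0.47,0.3,0,0,0,0],[0.84,-0.47,0.3,0,0,0,0]]
  ]
}}

```text
time_s: 10.3
tool_pos: [0.3813, 0.2825, 0.1342]
tool_rot: [-179.9, 0.2, 90.1]
force: [-0.0, -0.8, 1.2]
grip_width: 0.0871
grasp_force: 0.0
```

{"fn": "jog_arm", "kwargs": {
  "motion": [
    [[0,0.01,0.3,0,0,0,0],[0,0.01,0.6,0,0,0,0],[0,0.01,0.88,0,0,0,0],[0,0.01,0.88,0,0,0,0],[0,0.01,0.88,0,0,0,0]]
  ]
}}

```text
time_s: 10.8
tool_pos: [0.3847, 0.2812, 0.0482]
tool_rot: [-180.0, 0.1, 89.8]
force: [-0.1, 1.0, -0.4]
grip_width: 0.087
grasp_force: 0.0
```

{"fn": "jog_arm", "kwargs": {
  "motion": [
    [[0,0,0,0,0,0,0.7],[0,0,0,0,0,0,0.7],[0,0,0,0,0,0,0.7],[0,0,0,0,0,0,0.7],[0,0,0,0,0,0,0.7]]
  ]
}}

```text
time_s: 11.3
tool_pos: [0.3841, 0.2828, 0.0484]
tool_rot: [180.0, -0.0, 90.0]
force: [0.3, 0.1, 0.1]
grip_width: 0.0549
grasp_force: 0.0
```

{"fn": "jog_arm", "kwargs": {
  "motion": [
    [[0,0,0,0,0,0,0.7],[0,0,0,0,0,0,0.7],[0,0,0,0,0,0,0.7],[0,0,0,0,0,0,0.7]]
  ]
}}

```text
time_s: 11.7
tool_pos: [0.3843, 0.2826, 0.0482]
tool_rot: [180.0, -0.0, 90.0]
force: [1.0, 0.5, 0.2]
grip_width: 0.0397
grasp_force: 24.7
```

{"fn": "jog_arm", "kwargs": {
  "motion": [
    [[0,0,-0.1,0,0,0,0.7],[0,0,-0.4,0,0,0,0.7],[0,0,-0.7,0,0,0,0.7],[0,0,-1,0,0,0,0.7]]
  ]
}}

```text
time_s: 12.1
tool_pos: [0.3836, 0.2821, 0.1494]
tool_rot: [-180.0, 0.0, 89.9]
force: [-0.2, 0.9, -1.6]
grip_width: 0.0398
grasp_force: 24.6
```

{"fn": "jog_arm", "kwargs": {
  "motion": [
    [[-0.15,0.1,-0.1,0,0,0,0.7],[-0.35,0.2,-0.2,0,0,0,0.7],[-0.6,0.35,-0.3,0,0,0,0.7],[-0.85,0.46,-0.3,0,0,0,0.7]]
  ]
}}

```text
time_s: 12.5
tool_pos: [0.4311, 0.1969, 0.1799]
tool_rot: [179.9, -0.1, 90.0]
force: [0.2, -0.3, -1.6]
grip_width: 0.0394
grasp_force: 24.6
```

{"fn": "jog_arm", "kwargs": {
  "motion": [
    [[-0.3,0.15,0,0,0,0,0.7],[-0.6,0.3,0,0,0,0,0.7],[-0.85,0.46,0,0,0,0,0.7]]
  ]
}}

```text
time_s: 12.8
tool_pos: [0.4759, 0.1106, 0.1785]
tool_rot: [-180.0, -0.0, 89.9]
force: [0.9, 0.7, -0.9]
grip_width: 0.0389
grasp_force: 24.6
```

{"fn": "jog_arm", "kwargs": {
  "motion": [
    [[-0.3,0.15,0,0,0,0,0.7],[-0.6,0.3,0,0,0,0,0.7],[-0.85,0.46,0,0,0,0,0.7]]
  ]
}}

```text
time_s: 13.1
tool_pos: [0.5217, 0.0256, 0.1785]
tool_rot: [-180.0, -0.0, 89.9]
force: [0.4, 0.2, -1.9]
grip_width: 0.0394
grasp_force: 24.6
```

{"fn": "jog_arm", "kwargs": {
  "motion": [
    [[-0.3,0,0,0,0,0,0.7],[-0.6,0,0,0,0,0,0.7],[-0.85,0,0,0,0,0,0.7]]
  ]
}}

```text
time_s: 13.4
tool_pos: [0.5212, -0.0594, 0.1784]
tool_rot: [-180.0, -0.0, 89.9]
force: [-0.3, -0.1, -2.1]
grip_width: 0.0397
grasp_force: 24.6
```

{"fn": "jog_arm", "kwargs": {
  "motion": [
    [[-0.3,0,0,0,0,0,0.7],[-0.6,0,0,0,0,0,0.7],[-0.86,0,0,0,0,0,0.7],[-0.86,0,0,0,0,0,0.7],[-0.86,0,0,0,0,0,0.7]]
  ]
}}

```text
time_s: 13.9
tool_pos: [0.5213, -0.1437, 0.1782]
tool_rot: [-180.0, -0.1, 89.9]
force: [-0.5, -0.1, -1.8]
grip_width: 0.0396
grasp_force: 24.6
```

{"fn": "jog_arm", "kwargs": {
  "motion": [
    [[0,0.01,0.3,0,0,0,0.7],[0,0.01,0.6,0,0,0,0.7],[0,0.01,0.8,0,0,0,0.7],[0,0.01,0.95,0,0,0,0.7],[0,0.01,1,0,0,0,0.7]]
  ]
}}

```text
time_s: 14.4
tool_pos: [0.5219, -0.1419, 0.0766]
tool_rot: [-179.9, -0.0, 90.1]
force: [0.6, 0.3, -0.7]
grip_width: 0.0397
grasp_force: 24.6
```

{"fn": "jog_arm", "kwargs": {
  "motion": [
    [[0,0,0.08,0,0,0,0.7],[0,0,0.15,0,0,0,0.7],[0,0,0.2,0,0,0,0.7],[0,0,0.22,0,0,0,0.7],[0,0,0.23,0,0,0,0.7]]
  ]
}}

```text
time_s: 14.9
tool_pos: [0.5228, -0.1436, 0.0551]
tool_rot: [180.0, -0.0, 89.9]
force: [-0.6, 0.5, -0.8]
grip_width: 0.039
grasp_force: 24.6
```

{"fn": "jog_arm", "kwargs": {
  "motion": [
    [[0,0,0,0,0,0,0.7],[0,0,0.01,0,0,0,0.7],[0,0,0.01,0,0,0,0.7]]
  ]
}}

```text
time_s: 15.2
tool_pos: [0.5228, -0.1435, 0.0542]
tool_rot: [180.0, -0.0, 89.9]
force: [0.2, 0.8, -1.0]
grip_width: 0.0398
grasp_force: 24.6
```

{"fn": "jog_arm", "kwargs": {
  "motion": [
    [[0,0,0.01,0,0,0,0.7],[0,0,0.01,0,0,0,0.7],[0,0,0.015,0,0,0,0.7],[0,0,0.015,0,0,0,0.7]]
  ]
}}

```text
time_s: 15.6
tool_pos: [0.523, -0.1437, 0.0532]
tool_rot: [180.0, -0.0, 89.9]
force: [-0.9, 0.2, 4.9]
grip_width: 0.0394
grasp_force: 25.0
```

{"fn": "jog_arm", "kwargs": {
  "motion": [
    [[0,0,0,0,0,0,0.5],[0,0,0,0,0,0,0.45],[0,0,0,0,0,0,0.2],[0,0,0,0,0,0,0.1],[0,0,0,0,0,0,0.1]]
  ]
}}

```text
time_s: 16.1
tool_pos: [0.5226, -0.1435, 0.0524]
tool_rot: [-180.0, -0.0, 90.0]
force: [0.3, 0.5, -0.2]
grip_width: 0.0637
grasp_force: 0.0
```

{"fn": "jog_arm", "kwargs": {
  "motion": [
    [[0,0,-0.2,0,0,0,0],[0,0,-0.6,0,0,0,0],[0,0,-1,0,0,0,0],[0,0,-1,0,0,0,0]]
  ]
}}

```text
time_s: 16.5
tool_pos: [0.5261, -0.1448, 0.1575]
tool_rot: [179.5, 0.0, 89.9]
force: [0.1, 0.1, 0.7]
grip_width: 0.0859
grasp_force: 0.0
```

```bash
python3 - <<'E'
from h import *
for n in('top','scene'):
    p,w=cloud(n);z=w[...,2]
    def b(nm,x0,x1,y0,y1,z0,z1):
        q=w[(w[...,0]>x0)&(w[...,0]<x1)&(w[...,1]>y0)&(w[...,1]<y1)&(z>z0)&(z<z1)]
        if len(q)<9: print(n,nm,len(q));return
        c,s,a=cv2.minAreaRect(q[:,:2].astype(np.float32));print(n,nm,len(q),np.round(c,4),np.round(s,4),round(a,1),'zmax',q[:,2].max().round(4))
    b('salt',.48,.57,-.18,-.11,.075,.105)
    b('salt body',.48,.57,-.18,-.11,.03,.07)
    b('tamper top',.38,.47,.12,.21,.08,.11);b('tamper base',.38,.47,.12,.21,.01,.04);b('tamper mid',.38,.47,.12,.21,.055,.075)
    if n=='scene': cv2.imwrite('pics/s2.png',cv2.resize(p[100:300,260:520,::-1],None,fx=3,fy=3))
E
```

```text
top salt 53 [ 0.5206 -0.1368] [0.0296 0.0164] 3.4 zmax 0.0958
top salt body 90 [ 0.5221 -0.1359] [0.0413 0.0242] 16.1 zmax 0.069
top tamper top 226 [0.4316 0.1593] [0.0341 0.0353] 44.9 zmax 0.0978
top tamper base 278 [0.4326 0.1566] [0.0571 0.0513] 18.0 zmax 0.0398
top tamper mid 0
scene salt 120 [ 0.5197 -0.1387] [0.0291 0.0276] 47.5 zmax 0.0963
scene salt body 189 [ 0.5191 -0.1323] [0.0416 0.0239] 19.2 zmax 0.07
scene tamper top 231 [0.4298 0.1623] [0.0332 0.0333] 72.6 zmax 0.0968
scene tamper base 415 [0.4298 0.164 ] [0.0561 0.053 ] 22.1 zmax 0.0399
scene tamper mid 58 [0.4279 0.1707] [0.029  0.0119] 19.7 zmax 0.075
```

View pics/s2.png

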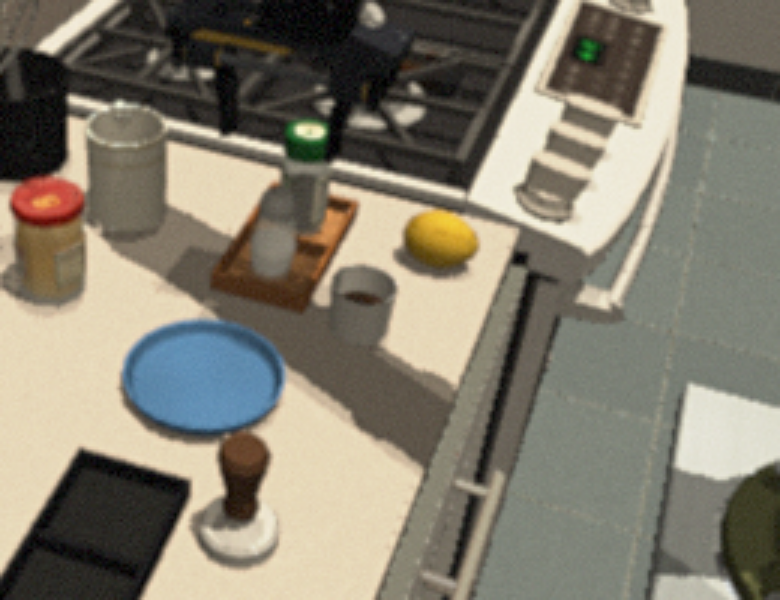

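Salt shaker and spice jar both stand upright in the wooden tray (crop px 275,235 and 307,180). The tamper is at (240,490). Now I go for the tamper.

{"fn": "jog_arm", "kwargs": {
  "motion": [
    [[0.76,-0.23,0,0,0,0,0],[0.76,-0.23,0,0,0,0,0]]
  ]
}}

```text
time_s: 16.8
tool_pos: [0.4978, -0.0658, 0.1507]
tool_rot: [-179.8, -0.0, 89.9]
force: [0.6, 0.6, 0.4]
grip_width: 0.0871
grasp_force: 0.0
```

{"fn": "jog_arm", "kwargs": {
  "motion": [
    [[0.76,-0.23,0,0,0,0,0],[0.76,-0.23,0,0,0,0,0]]
  ]
}}

```text
time_s: 17.0
tool_pos: [0.4745, 0.0118, 0.1509]
tool_rot: [-179.8, -0.0, 90.1]
force: [-0.0, 0.2, 0.2]
grip_width: 0.0868
grasp_force: 0.0
```

{"fn": "jog_arm", "kwargs": {
  "motion": [
    [[0.76,-0.23,0,0,0,0,0],[0.76,-0.23,0,0,0,0,0]]
  ]
}}

```text
time_s: 17.2
tool_pos: [0.4513, 0.0879, 0.1511]
tool_rot: [-179.8, -0.0, 90.2]
force: [0.7, 0.3, -0.4]
grip_width: 0.0871
grasp_force: 0.0
```

{"fn": "jog_arm", "kwargs": {
  "motion": [
    [[0.76,-0.23,0,0,0,0,0],[0.76,-0.23,0,0,0,0,0],[0.76,-0.23,0,0,0,0,0],[0.76,-0.23,0,0,0,0,0],[0.76,-0.23,0,0,0,0,0]]
  ]
}}

```text
time_s: 17.7
tool_pos: [0.4309, 0.159, 0.1518]
tool_rot: [-179.9, 0.1, 89.8]
force: [0.3, 0.8, -0.5]
grip_width: 0.0872
grasp_force: 0.0
```

{"fn": "jog_arm", "kwargs": {
  "motion": [
    [[0.01,0,0.3,0,0,0,0],[0.01,0,0.6,0,0,0,0],[0.01,0,0.86,0,0,0,0],[0.01,0,0.86,0,0,0,0],[0.01,0,0.86,0,0,0,0]]
  ]
}}

```text
time_s: 18.2
tool_pos: [0.4313, 0.1602, 0.0667]
tool_rot: [-180.0, 0.1, 89.8]
force: [0.4, 0.2, -0.3]
grip_width: 0.0867
grasp_force: 0.0
```

{"fn": "jog_arm", "kwargs": {
  "motion": [
    [[0,0,0,0,0,0,0.8],[0,0,0,0,0,0,0.8],[0,0,0,0,0,0,0.8],[0,0,0,0,0,0,0.8],[0,0,0,0,0,0,0.8]]
  ],
  "grip_force": 40
}}

```text
time_s: 18.7
tool_pos: [0.4311, 0.1617, 0.0669]
tool_rot: [180.0, -0.0, 90.0]
force: [-0.4, -0.2, -0.4]
grip_width: 0.0554
grasp_force: 0.0
```

{"fn": "jog_arm", "kwargs": {
  "motion": [
    [[0,0,0,0,0,0,0.8],[0,0,0,0,0,0,0.8],[0,0,0,0,0,0,0.8],[0,0,0,0,0,0,0.8],[0,0,0,0,0,0,0.8]]
  ]
}}

```text
time_s: 19.2
tool_pos: [0.431, 0.1615, 0.0665]
tool_rot: [180.0, -0.0, 89.9]
force: [1.1, -0.1, -0.7]
grip_width: 0.0332
grasp_force: 39.4
```

{"fn": "jog_arm", "kwargs": {
  "motion": [
    [[0,0,-0.1,0,0,0,0.8],[0,0,-0.35,0,0,0,0.8],[0,0,-0.65,0,0,0,0.8],[0,0,-0.8,0,0,0,0.8],[0,0,-0.8,0,0,0,0.8]]
  ]
}}

```text
time_s: 19.7
tool_pos: [0.4323, 0.1622, 0.149]
tool_rot: [179.8, -0.2, 90.0]
force: [0.2, 0.3, -2.0]
grip_width: 0.0332
grasp_force: 39.5
```

{"fn": "jog_arm", "kwargs": {
  "motion": [
    [[0.1,0.1,0,0,0,0,0.8],[0.3,0.25,0,0,0,0,0.8],[0.55,0.4,0,0,0,0,0.8],[0.8,0.6,0,0,0,0,0.8]]
  ]
}}

```text
time_s: 20.1
tool_pos: [0.4902, 0.2419, 0.1452]
tool_rot: [-179.9, 0.1, 90.0]
force: [0.3, -0.0, -2.5]
grip_width: 0.0334
grasp_force: 39.5
```

{"fn": "jog_arm", "kwargs": {
  "motion": [
    [[0.15,0.15,0,0,0,0,0.8],[0.28,0.23,0,0,0,0,0.8],[0.28,0.23,0,0,0,0,0.8],[0.28,0.23,0,0,0,0,0.8],[0.28,0.23,0,0,0,0,0.8]]
  ]
}}

```text
time_s: 20.6
tool_pos: [0.5132, 0.2681, 0.1459]
tool_rot: [-179.9, 0.1, 89.9]
force: [-0.3, 0.4, -2.6]
grip_width: 0.0333
grasp_force: 39.5
```

```bash
python3 - <<'E'
from h import *
p,w=cloud('scene');o=env.get_obs();print(o['tool_pos'].round(4),o['tool_rot'].round(2),o['force'].round(1))
cv2.imwrite('pics/s3.png',cv2.resize(p[180:350,200:420,::-1],None,fx=3,fy=3))
E
```

```text
[0.5134 0.2683 0.1462] [-1.7994e+02  2.0000e-02  8.9890e+01] [-0.1 -0.3 -2.3]
```

View pics/s3.png

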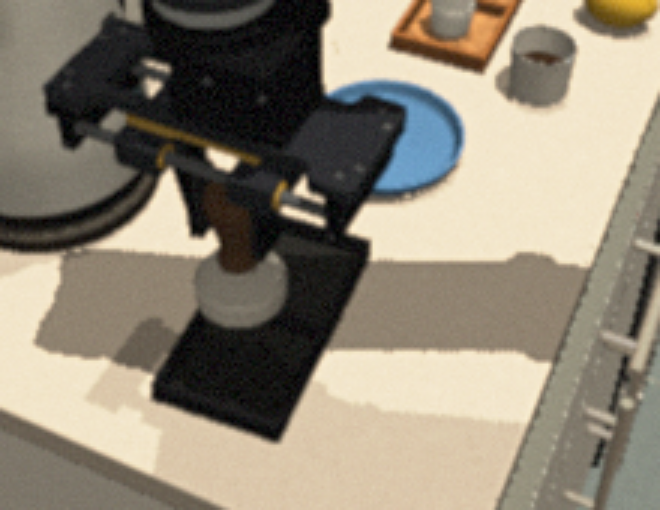

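The tamper is held above the near bay of the black tray (px 240,290) and may be leaning slightly. I check its axis with depth.

```bash
python3 - <<'E'
from h import *
for n in('scene','top'):
    p,w=cloud(n);z=w[...,2]
    m=(abs(w[...,0]-.514)<.05)&(abs(w[...,1]-.268)<.05)&(z>.06)&(z<.135)
    q=w[m];print(n,len(q),q[:,2].min().round(4))
    for lo in np.arange(.07,.135,.008):
        s=q[(q[:,2]>=lo)&(q[:,2]<lo+.008)]
        if len(s)>5:
            print(lo.round(3),len(s),'x',s[:,0].min().round(4),s[:,0].max().round(4),'mid',((s[:,0].min()+s[:,0].max())/2).round(4),'y',s[:,1].min().round(4),s[:,1].max().round(4))
    b=q[(q[:,2]>.097)&(q[:,2]<.113)]
    if n=='scene': # top annulus of base: local plane
        from numpy.linalg import svd
        print('by x edges z of base bottom:')
        for x in np.arange(.488,.544,.008):
            s=q[abs(q[:,0]-x)<.004]; s=s[s[:,2]<.1]
            if len(s): print(x.round(3),s[:,2].min().round(4))
E
```

```text
scene 675 0.08
0.078 40 x 0.484 0.5293 mid 0.5067 y 0.2572 0.2967
0.086 95 x 0.4838 0.5333 mid 0.5085 y 0.255 0.2969
0.094 397 x 0.4836 0.5406 mid 0.5121 y 0.2416 0.2954
0.102 31 x 0.4987 0.526 mid 0.5123 y 0.2597 0.2797
0.11 29 x 0.4997 0.5223 mid 0.511 y 0.2672 0.2803
0.118 43 x 0.5005 0.524 mid 0.5123 y 0.2682 0.2796
0.126 35 x 0.4883 0.5328 mid 0.5106 y 0.269 0.2792
by x edges z of base bottom:
0.488 0.0822
0.496 0.08
0.504 0.0822
0.512 0.0816
0.52 0.0813
0.528 0.0834
0.536 0.0863
0.544 0.0959
top 345 0.0805
0.078 15 x 0.4853 0.5381 mid 0.5117 y 0.2372 0.2653
0.086 26 x 0.4875 0.5398 mid 0.5136 y 0.2373 0.2548
0.094 243 x 0.4873 0.5415 mid 0.5144 y 0.2369 0.2694
0.102 17 x 0.502 0.532 mid 0.517 y 0.248 0.2647
0.11 11 x 0.5016 0.527 mid 0.5143 y 0.2525 0.2632
0.118 22 x 0.5013 0.5265 mid 0.5139 y 0.2536 0.2636
0.126 10 x 0.5053 0.5363 mid 0.5208 y 0.2541 0.2595
```

{"fn": "jog_arm", "kwargs": {
  "motion": [
    [[0.02,0.01,0.25,0,0,0,0.8],[0.02,0.01,0.5,0,0,0,0.8],[0.02,0.01,0.65,0,0,0,0.8],[0.02,0.01,0.7,0,0,0,0.8],[0.02,0.01,0.72,0,0,0,0.8]]
  ]
}}

```text
time_s: 21.25
tool_pos: [0.515, 0.2713, 0.0745]
tool_rot: [-180.0, 0.0, 89.9]
force: [0.9, 0.0, -2.3]
grip_width: 0.033
grasp_force: 39.5
```

{"fn": "jog_arm", "kwargs": {
  "motion": [
    [[0,0,0,0,0,0,0.8],[0,0,0.01,0,0,0,0.8],[0,0,0.01,0,0,0,0.8]]
  ]
}}

```text
time_s: 21.55
tool_pos: [0.5155, 0.2717, 0.0744]
tool_rot: [179.9, -0.1, 90.0]
force: [-0.7, 0.3, -3.0]
grip_width: 0.0331
grasp_force: 39.5
```

{"fn": "jog_arm", "kwargs": {
  "motion": [
    [[-0.01,-0.01,0.01,0,0,0,0.8],[-0.01,-0.01,0.015,0,0,0,0.8],[-0.01,-0.01,0.02,0,0,0,0.8],[-0.01,-0.01,0.02,0,0,0,0.8]]
  ]
}}

```text
time_s: 21.95
tool_pos: [0.514, 0.2705, 0.0716]
tool_rot: [180.0, -0.0, 90.0]
force: [-0.2, 0.5, -1.7]
grip_width: 0.0334
grasp_force: 39.5
```

{"fn": "jog_arm", "kwargs": {
  "motion": [
    [[0,0,0.01,0,0,0,0.8],[0,0,0.01,0,0,0,0.8],[0,0,0.01,0,0,0,0.8]]
  ]
}}

```text
time_s: 22.25
tool_pos: [0.5141, 0.2706, 0.0716]
tool_rot: [-180.0, -0.0, 89.9]
force: [-2.0, -1.3, 5.2]
grip_width: 0.0337
grasp_force: 39.4
```

{"fn": "jog_arm", "kwargs": {
  "motion": [
    [[0,0,0,0,0,0,0.55],[0,0,0,0,0,0,0.5],[0,0,0,0,0,0,0.2],[0,0,0,0,0,0,0.1],[0,0,0,0,0,0,0.1]]
  ]
}}

```text
time_s: 22.75
tool_pos: [0.514, 0.2705, 0.0705]
tool_rot: [180.0, 0.0, 90.0]
force: [-0.2, -0.1, 0.0]
grip_width: 0.0599
grasp_force: 0.0
```

{"fn": "jog_arm", "kwargs": {
  "motion": [
    [[0,0,-0.2,0,0,0,0.15],[0,0,-0.6,0,0,0,0.15],[0,0,-1,0,0,0,0.15],[0,0,-1,0,0,0,0.15]]
  ]
}}

```text
time_s: 23.15
tool_pos: [0.5175, 0.2719, 0.1764]
tool_rot: [179.5, -0.4, 89.9]
force: [1.6, -0.1, 0.5]
grip_width: 0.0735
grasp_force: 0.0
```

{"fn": "jog_arm", "kwargs": {
  "motion": [
    [[-0.93,-0.22,0,0,0,0,0.15],[-0.93,-0.22,0,0,0,0,0.15],[-0.93,-0.22,0,0,0,0,0.15]]
  ]
}}

```text
time_s: 23.45
tool_pos: [0.4912, 0.1703, 0.17]
tool_rot: [-179.9, 0.1, 89.5]
force: [1.1, -0.0, 0.8]
grip_width: 0.074
grasp_force: 0.0
```

{"fn": "jog_arm", "kwargs": {
  "motion": [
    [[-0.93,-0.22,0,0,0,0,0.15],[-0.93,-0.22,0,0,0,0,0.15],[-0.93,-0.22,0,0,0,0,0.15]]
  ]
}}

```text
time_s: 23.75
tool_pos: [0.4689, 0.0784, 0.1701]
tool_rot: [-179.9, -0.0, 89.5]
force: [-0.3, 0.5, -0.5]
grip_width: 0.0737
grasp_force: 0.0
```

{"fn": "jog_arm", "kwargs": {
  "motion": [
    [[-0.93,-0.22,0,0,0,0,0.15],[-0.93,-0.22,0,0,0,0,0.15],[-0.93,-0.22,0,0,0,0,0.15]]
  ]
}}

```text
time_s: 24.05
tool_pos: [0.4468, -0.0138, 0.1704]
tool_rot: [-180.0, -0.0, 89.5]
force: [0.2, 0.1, -0.4]
grip_width: 0.0736
grasp_force: 0.0
```

{"fn": "jog_arm", "kwargs": {
  "motion": [
    [[-0.94,-0.23,0.5,0,0,0,0.15],[-0.94,-0.23,0.5,0,0,0,0.15],[-0.94,-0.23,0.5,0,0,0,0.15],[-0.94,-0.23,0.5,0,0,0,0.15],[-0.94,-0.23,0.5,0,0,0,0.15]]
  ]
}}

```text
time_s: 24.55
tool_pos: [0.4256, -0.1011, 0.121]
tool_rot: [179.9, -0.0, 90.0]
force: [0.8, 0.4, -0.4]
grip_width: 0.0738
grasp_force: 0.0
```

```bash
python3 - <<'E'
from h import *
o=env.get_obs();print(o['tool_pos'].round(4),o['tool_rot'].round(2),o['qpos'].round(1),o['grip_width'].round(4))
for n in('top','scene'):
    p,w=cloud(n);z=w[...,2]
    def b(nm,x0,x1,y0,y1,z0,z1):
        q=w[(w[...,0]>x0)&(w[...,0]<x1)&(w[...,1]>y0)&(w[...,1]<y1)&(z>z0)&(z<z1)]
        if len(q)<9: print(n,nm,len(q));return
        c,s,a=cv2.minAreaRect(q[:,:2].astype(np.float32));print(n,nm,len(q),np.round(c,4),np.round(s,4),round(a,1),'zmax',q[:,2].max().round(4))
    b('tamper top',.46,.57,.23,.31,.085,.11);b('base',.46,.57,.23,.31,.025,.045)
    b('salt',.48,.57,-.18,-.11,.075,.105)
    b('cup rim',.36,.48,-.15,-.05,.042,.06)
E
```

```text
Traceback (most recent call last):
AttributeError: 'float' object has no attribute 'round'
```

The salt shaker would be under the gripper body if I closed along x on the cup, so I turn the wrist about 42° first.

{"fn": "jog_arm", "kwargs": {
  "motion": [
    [[-0.03,-0.01,0,0,0,-0.236,0.15],[-0.03,-0.01,0,0,0,-0.236,0.15],[-0.03,-0.01,0,0,0,-0.236,0.15],[-0.03,-0.01,0,0,0,-0.236,0.15],[-0.03,-0.01,0,0,0,-0.236,0.15]]
  ]
}}

```text
time_s: 25.05
tool_pos: [0.4251, -0.1035, 0.1214]
tool_rot: [179.9, 0.1, 133.0]
force: [-0.1, 0.1, -0.2]
grip_width: 0.074
grasp_force: 0.0
```

```bash
cat > m.py <<'E'
from h import *
def b(n,w,nm,x0,x1,y0,y1,z0,z1):
    q=w[(w[...,0]>x0)&(w[...,0]<x1)&(w[...,1]>y0)&(w[...,1]<y1)&(w[...,2]>z0)&(w[...,2]<z1)]
    if len(q)<9: print(n,nm,len(q));return
    c,s,a=cv2.minAreaRect(q[:,:2].astype(np.float32));print(n,nm,len(q),np.round(c,4),np.round(s,4),round(a,1),'zmax',q[:,2].max().round(4))
def state():
    o=env.get_obs();print(o['tool_pos'].round(4),o['tool_rot'].round(2),o['qpos'].round(1),round(o['grip_width'],4),o['force'].round(1),o['time_s'])
E
python3 - <<'E'
from m import *
state()
for n in('top','scene'):
    p,w=cloud(n)
    b(n,w,'tamper top',.46,.57,.23,.31,.085,.11);b(n,w,'base',.46,.57,.23,.31,.025,.045)
    b(n,w,'salt',.48,.57,-.18,-.11,.075,.105)
    b(n,w,'cup rim',.36,.48,-.15,-.05,.042,.06)
E
```

```text
[ 0.4251 -0.1035  0.1214] [1.7992e+02 6.0000e-02 1.3297e+02] [-55.6  -9.5  62.8 121.7   9.5  62.9  45.5] 0.074 [-0.1  0.1 -0.2] 25.05
top tamper top 231 [0.5155 0.2678] [0.0351 0.0353] 2.6 zmax 0.103
top base 107 [0.5135 0.2591] [0.0348 0.0516] 78.7 zmax 0.0448
top salt 192 [ 0.5219 -0.1453] [0.0309 0.0335] 1.3 zmax 0.0979
top cup rim 8
scene tamper top 273 [0.5116 0.2712] [0.0333 0.0326] 78.8 zmax 0.1032
scene base 194 [0.5125 0.2707] [0.0468 0.0428] 6.7 zmax 0.0446
scene salt 118 [ 0.5205 -0.1404] [0.0295 0.0307] 45.6 zmax 0.0972
scene cup rim 142 [ 0.4237 -0.1038] [0.0577 0.0584] 59.7 zmax 0.0528
```

{"fn": "jog_arm", "kwargs": {
  "motion": [
    [[0,0,0.25,0,0,0,0.15],[0,0,0.5,0,0,0,0.15],[0,0,0.75,0,0,0,0.15],[0,0,0.84,0,0,0,0.15],[0,0,0.84,0,0,0,0.15]]
  ]
}}

```text
time_s: 25.65
tool_pos: [0.423, -0.1047, 0.0354]
tool_rot: [-179.8, -0.0, 132.3]
force: [0.1, -0.1, -0.2]
grip_width: 0.0737
grasp_force: 0.0
```

{"fn": "jog_arm", "kwargs": {
  "motion": [
    [[0,0,0,0,0,0,0.15],[0,0,0,0,0,0,0.15]]
  ]
}}

```text
time_s: 25.85
tool_pos: [0.4248, -0.105, 0.0374]
tool_rot: [179.9, 0.0, 132.4]
force: [0.9, -0.0, -1.1]
grip_width: 0.0741
grasp_force: 0.0
```

{"fn": "jog_arm", "kwargs": {
  "motion": [
    [[0,0,0,0,0,0,0.5],[0,0,0,0,0,0,0.5],[0,0,0,0,0,0,0.5],[0,0,0,0,0,0,0.5],[0,0,0,0,0,0,0.5]]
  ],
  "grip_force": 20
}}

```text
time_s: 26.35
tool_pos: [0.4243, -0.1051, 0.0369]
tool_rot: [179.9, 0.0, 132.4]
force: [1.0, 1.5, 2.4]
grip_width: 0.0558
grasp_force: 19.8
```

{"fn": "jog_arm", "kwargs": {
  "motion": [
    [[0,0,0,0,0,0,0.5],[0,0,0,0,0,0,0.5],[0,0,0,0,0,0,0.5]]
  ]
}}

```text
time_s: 26.65
tool_pos: [0.4243, -0.1051, 0.0369]
tool_rot: [179.9, 0.0, 132.4]
force: [0.7, 3.0, 5.6]
grip_width: 0.0557
grasp_force: 19.7
```

{"fn": "jog_arm", "kwargs": {
  "motion": [
    [[0,0,-0.1,0,0,0,0.5],[0,0,-0.35,0,0,0,0.5],[0,0,-0.65,0,0,0,0.5],[0,0,-0.9,0,0,0,0.5],[0,0,-0.9,0,0,0,0.5]]
  ]
}}

```text
time_s: 27.15
tool_pos: [0.4253, -0.1057, 0.1286]
tool_rot: [179.7, 0.1, 132.5]
force: [0.6, 0.5, -1.7]
grip_width: 0.0553
grasp_force: 20.0
```

{"fn": "jog_arm", "kwargs": {
  "motion": [
    [[0,0,0,0,0,0.236,0.5],[0,0,0,0,0,0.236,0.5],[0,0,0,0,0,0.236,0.5],[0,0,0,0,0,0.236,0.5],[0,0,0,0,0,0.236,0.5]]
  ]
}}

```text
time_s: 27.65
tool_pos: [0.4221, -0.1058, 0.1246]
tool_rot: [-179.8, 0.1, 89.6]
force: [0.5, 0.2, -2.4]
grip_width: 0.0558
grasp_force: 20.0
```

{"fn": "jog_arm", "kwargs": {
  "motion": [
    [[0.25,0.1,0,0,0,0,0.5],[0.5,0.2,0,0,0,0,0.5],[0.73,0.24,0,0,0,0,0.5]]
  ]
}}

```text
time_s: 27.95
tool_pos: [0.4471, -0.0322, 0.1247]
tool_rot: [-179.9, 0.1, 89.9]
force: [-0.3, -0.1, -1.4]
grip_width: 0.0556
grasp_force: 20.0
```

{"fn": "jog_arm", "kwargs": {
  "motion": [
    [[0.25,0.1,0,0,0,0,0.5],[0.5,0.2,0,0,0,0,0.5],[0.73,0.24,0,0,0,0,0.5]]
  ]
}}

```text
time_s: 28.25
tool_pos: [0.4712, 0.0409, 0.1245]
tool_rot: [-179.9, 0.1, 89.9]
force: [0.3, -0.6, -1.1]
grip_width: 0.0555
grasp_force: 20.0
```

{"fn": "jog_arm", "kwargs": {
  "motion": [
    [[0.25,0.1,0,0,0,0,0.5],[0.5,0.2,0,0,0,0,0.5],[0.73,0.24,0,0,0,0,0.5]]
  ]
}}

```text
time_s: 28.55
tool_pos: [0.4954, 0.1138, 0.1246]
tool_rot: [-179.9, 0.2, 89.9]
force: [0.5, -0.4, -1.4]
grip_width: 0.0557
grasp_force: 20.0
```

{"fn": "jog_arm", "kwargs": {
  "motion": [
    [[0.25,0.1,0,0,0,0,0.5],[0.5,0.2,0,0,0,0,0.5],[0.73,0.24,0,0,0,0,0.5],[0.73,0.24,0,0,0,0,0.5],[0.73,0.24,0,0,0,0,0.5]]
  ]
}}

```text
time_s: 29.05
tool_pos: [0.5192, 0.1863, 0.1256]
tool_rot: [-179.9, 0.1, 90.0]
force: [-0.3, 0.6, -2.2]
grip_width: 0.0555
grasp_force: 20.0
```

```bash
python3 - <<'E'
from m import *
state()
for n in('top','scene'):
    p,w=cloud(n); b(n,w,'cup',.47,.57,.14,.23,.09,.145);b(n,w,'cup low',.48,.56,.14,.23,.07,.11)
cv2.imwrite('pics/s4.png',cv2.resize(p[180:350,200:420,::-1],None,fx=3,fy=3))
E
```

```text
[0.5192 0.1863 0.1256] [-1.7991e+02  1.2000e-01  9.0000e+01] [-61.9  14.   44.8 106.3 -10.9  64.1 -13.1] 0.0555 [-0.3  0.6 -2.2] 29.05
top cup 120 [0.5234 0.1695] [0.066  0.0212] 1.5 zmax 0.1417
top cup low 19 [0.5202 0.1643] [0.0373 0.0081] 1.1 zmax 0.1099
scene cup 911 [0.5156 0.189 ] [0.0583 0.0694] 62.3 zmax 0.145
scene cup low 139 [0.5138 0.2033] [0.0512 0.0216] 17.9 zmax 0.1099
```

View pics/s4.png

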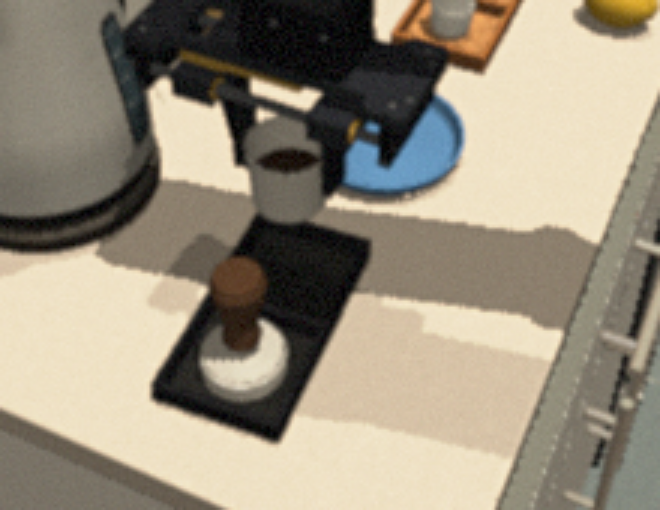

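The cup is level above the free black bay (px 285,185) and the tamper stands centred in the other (px 240,350). Lowering the cup.

{"fn": "jog_arm", "kwargs": {
  "motion": [
    [[0,0,0.25,0,0,0,0.5],[0,0,0.5,0,0,0,0.5],[0,0,0.7,0,0,0,0.5],[0,0,0.78,0,0,0,0.5],[0,0,0.8,0,0,0,0.5]]
  ]
}}

```text
time_s: 29.65
tool_pos: [0.5194, 0.1854, 0.046]
tool_rot: [-179.9, 0.0, 89.9]
force: [-0.3, 0.2, -1.0]
grip_width: 0.0555
grasp_force: 20.0
```

{"fn": "jog_arm", "kwargs": {
  "motion": [
    [[0,0,0,0,0,0,0.5],[0,0,0.01,0,0,0,0.5],[0,0,0.02,0,0,0,0.5],[0,0,0.02,0,0,0,0.5]]
  ]
}}

```text
time_s: 30.05
tool_pos: [0.5202, 0.1867, 0.0451]
tool_rot: [180.0, -0.0, 90.0]
force: [0.6, 0.0, -1.6]
grip_width: 0.0556
grasp_force: 20.0
```

{"fn": "jog_arm", "kwargs": {
  "motion": [
    [[0,0,0.01,0,0,0,0.5],[0,0,0.02,0,0,0,0.5],[0,0,0.025,0,0,0,0.5],[0,0,0.025,0,0,0,0.5]]
  ]
}}

```text
time_s: 30.45
tool_pos: [0.5199, 0.1864, 0.042]
tool_rot: [-180.0, 0.0, 90.0]
force: [0.0, 0.5, -0.8]
grip_width: 0.0554
grasp_force: 20.0
```

{"fn": "jog_arm", "kwargs": {
  "motion": [
    [[0,0,0.005,0,0,0,0.5],[0,0,0.01,0,0,0,0.5],[0,0,0.01,0,0,0,0.5]]
  ]
}}

```text
time_s: 30.75
tool_pos: [0.52, 0.1864, 0.0419]
tool_rot: [-180.0, -0.0, 89.9]
force: [-1.7, -1.4, 5.4]
grip_width: 0.0558
grasp_force: 19.7
```

{"fn": "jog_arm", "kwargs": {
  "motion": [
    [[0,0,0,0,0,0,0.3],[0,0,0,0,0,0,0.2],[0,0,0,0,0,0,0.1],[0,0,0,0,0,0,0.1]]
  ]
}}

```text
time_s: 31.15
tool_pos: [0.52, 0.1865, 0.041]
tool_rot: [180.0, -0.0, 90.0]
force: [-0.8, 0.4, -0.0]
grip_width: 0.0751
grasp_force: 0.0
```

{"fn": "jog_arm", "kwargs": {
  "motion": [
    [[0,0,-0.2,0,0,0,0.1],[0,0,-0.6,0,0,0,0.1],[0,0,-1,0,0,0,0],[0,0,-1,0,0,0,0]]
  ]
}}

```text
time_s: 31.55
tool_pos: [0.5237, 0.1875, 0.1464]
tool_rot: [179.5, -0.3, 89.9]
force: [0.7, 0.4, -1.1]
grip_width: 0.0847
grasp_force: 0.0
```

{"fn": "jog_arm", "kwargs": {
  "motion": [
    [[-0.82,-0.26,0,0,0,0,0],[-0.82,-0.26,0,0,0,0,0],[-0.82,-0.26,0,0,0,0,0]]
  ]
}}

```text
time_s: 31.85
tool_pos: [0.4925, 0.099, 0.1405]
tool_rot: [-179.9, 0.0, 89.5]
force: [0.9, 0.6, -0.7]
grip_width: 0.0868
grasp_force: 0.0
```

{"fn": "jog_arm", "kwargs": {
  "motion": [
    [[-0.82,-0.26,0,0,0,0,0],[-0.82,-0.26,0,0,0,0,0],[-0.82,-0.26,0,0,0,0,0]]
  ]
}}

```text
time_s: 32.15
tool_pos: [0.4665, 0.0181, 0.1406]
tool_rot: [-179.9, -0.0, 89.6]
force: [-0.1, 0.6, -0.1]
grip_width: 0.0867
grasp_force: 0.0
```

{"fn": "jog_arm", "kwargs": {
  "motion": [
    [[-0.82,-0.26,0,0,0,0,0],[-0.82,-0.26,0,0,0,0,0],[-0.82,-0.26,0,0,0,0,0]]
  ]
}}

```text
time_s: 32.45
tool_pos: [0.4407, -0.0632, 0.1409]
tool_rot: [-180.0, -0.1, 89.6]
force: [-0.6, 0.7, -0.3]
grip_width: 0.0867
grasp_force: 0.0
```

{"fn": "jog_arm", "kwargs": {
  "motion": [
    [[-0.82,-0.26,0,0,0,0,0],[-0.82,-0.26,0,0,0,0,0],[-0.82,-0.26,0,0,0,0,0]]
  ]
}}

```text
time_s: 32.75
tool_pos: [0.415, -0.1447, 0.1412]
tool_rot: [180.0, -0.0, 89.6]
force: [-0.1, -0.7, -0.2]
grip_width: 0.0865
grasp_force: 0.0
```

{"fn": "jog_arm", "kwargs": {
  "motion": [
    [[-0.82,-0.26,0,0,0,0,0],[-0.82,-0.26,0,0,0,0,0],[-0.82,-0.26,0,0,0,0,0],[-0.82,-0.26,0,0,0,0,0]]
  ]
}}

```text
time_s: 33.15
tool_pos: [0.3905, -0.2224, 0.1412]
tool_rot: [180.0, -0.0, 89.9]
force: [-0.1, -0.3, 0.2]
grip_width: 0.0872
grasp_force: 0.0
```

```bash
python3 - <<'E'
from m import *
state()
for n in('top','scene'):
    p,w=cloud(n); b(n,w,'cup',.47,.57,.14,.23,.045,.065);b(n,w,'cup low',.48,.56,.14,.23,.03,.065)
    b(n,w,'tamper top',.46,.57,.23,.31,.085,.11); b(n,w,'salt',.48,.57,-.18,-.11,.075,.105)
E
```

```text
[ 0.3905 -0.2224  0.1412] [ 1.7996e+02 -3.0000e-02  8.9930e+01] [-45.4 -11.4  67.5 119.   11.5  65.8  16.8] 0.0872 [-0.1 -0.3  0.2] 33.15
top cup 79 [0.5213 0.1872] [0.0546 0.0562] 1.1 zmax 0.0585
top cup low 372 [0.5213 0.1872] [0.0546 0.0562] 1.1 zmax 0.0585
top tamper top 228 [0.5154 0.2683] [0.0355 0.0351] 89.7 zmax 0.1023
top salt 190 [ 0.5219 -0.1452] [0.0309 0.0336] 1.2 zmax 0.0964
scene cup 216 [0.5201 0.1879] [0.055 0.059] 25.9 zmax 0.0575
scene cup low 565 [0.5201 0.1879] [0.055 0.059] 25.9 zmax 0.0575
scene tamper top 273 [0.512  0.2715] [0.0323 0.033 ] 79.6 zmax 0.1019
scene salt 115 [ 0.5197 -0.1384] [0.0288 0.0294] 64.9 zmax 0.0959
```

{"fn": "jog_arm", "kwargs": {
  "motion": [
    [[-0.035,-0.035,0,0,0,0.17,0],[-0.035,-0.035,0,0,0,0.17,0],[-0.035,-0.035,0,0,0,0.17,0],[-0.035,-0.035,0,0,0,0.17,0],[-0.035,-0.035,0,0,0,0.17,0]]
  ]
}}

```text
time_s: 33.75
tool_pos: [0.3868, -0.2254, 0.1409]
tool_rot: [-180.0, 0.0, 59.5]
force: [-0.9, 0.3, -0.6]
grip_width: 0.0869
grasp_force: 0.0
```

{"fn": "jog_arm", "kwargs": {
  "motion": [
    [[0,0,0,0,0,0.17,0],[0,0,0,0,0,0.17,0],[0,0,0,0,0,0.17,0],[0,0,0,0,0,0.17,0],[0,0,0,0,0,0.17,0]]
  ]
}}

```text
time_s: 34.25
tool_pos: [0.3865, -0.2259, 0.1409]
tool_rot: [-180.0, 0.0, 29.0]
force: [-0.6, 0.7, -0.1]
grip_width: 0.087
grasp_force: 0.0
```

{"fn": "jog_arm", "kwargs": {
  "motion": [
    [[0,0,0,0,0,0.17,0],[0,0,0,0,0,0.17,0],[0,0,0,0,0,0.17,0],[0,0,0,0,0,0.17,0],[0,0,0,0,0,0.17,0]]
  ]
}}

```text
time_s: 34.75
tool_pos: [0.3864, -0.2263, 0.141]
tool_rot: [-180.0, 0.0, -1.6]
force: [0.5, -0.4, 0.2]
grip_width: 0.0872
grasp_force: 0.0
```

```bash
python3 - <<'E'
from m import *
state()
for n in('top','scene'):
    p,w=cloud(n); b(n,w,'lemon',.33,.45,-.29,-.17,.02,.07)
E
```

```text
[ 0.3864 -0.2263  0.141 ] [-1.7999e+02  1.0000e-02 -1.6100e+00] [-30.2  -6.7  55.2 119.    6.1  64.9 -69.4] 0.0872 [ 0.5 -0.4  0.2] 34.75
top lemon 78 [ 0.4117 -0.2352] [0.0312 0.0242] 34.4 zmax 0.0546
scene lemon 344 [ 0.3856 -0.223 ] [0.0718 0.0426] 3.7 zmax 0.056
```

{"fn": "jog_arm", "kwargs": {
  "motion": [
    [[0,0,0.25,0,0,0,0],[0,0,0.5,0,0,0,0],[0,0,0.8,0,0,0,0],[0,0,0.8,0,0,0,0]]
  ]
}}

```text
time_s: 35.25
tool_pos: [0.3831, -0.2258, 0.0582]
tool_rot: [180.0, 0.5, -1.7]
force: [-0.3, 0.4, -0.6]
grip_width: 0.087
grasp_force: 0.0
```

{"fn": "jog_arm", "kwargs": {
  "motion": [
    [[0,0,0.15,0,0,0,0],[0,0,0.3,0,0,0,0],[0,0,0.36,0,0,0,0],[0,0,0.36,0,0,0,0],[0,0,0.36,0,0,0,0]]
  ]
}}

```text
time_s: 35.75
tool_pos: [0.3868, -0.2271, 0.026]
tool_rot: [-180.0, -0.1, -1.8]
force: [-0.4, -1.8, 0.5]
grip_width: 0.0869
grasp_force: 0.0
```

{"fn": "jog_arm", "kwargs": {
  "motion": [
    [[0,0,0,0,0,0,0.5],[0,0,0,0,0,0,0.5],[0,0,0,0,0,0,0.5],[0,0,0,0,0,0,0.5],[0,0,0,0,0,0,0.5]]
  ]
}}

```text
time_s: 36.25
tool_pos: [0.3862, -0.2274, 0.0252]
tool_rot: [180.0, -0.0, -1.8]
force: [-0.7, -3.2, 0.6]
grip_width: 0.0551
grasp_force: 0.6
```

{"fn": "jog_arm", "kwargs": {
  "motion": [
    [[0,0,0,0,0,0,0.5],[0,0,0,0,0,0,0.5],[0,0,0,0,0,0,0.5]]
  ]
}}

```text
time_s: 36.55
tool_pos: [0.3862, -0.2274, 0.0252]
tool_rot: [180.0, -0.0, -1.9]
force: [-1.3, -1.3, 1.8]
grip_width: 0.0536
grasp_force: 19.3
```

{"fn": "jog_arm", "kwargs": {
  "motion": [
    [[0,0,-0.1,0,0,0,0.5],[0,0,-0.35,0,0,0,0.5],[0,0,-0.65,0,0,0,0.5],[0,0,-1,0,0,0,0.5],[0,0,-1,0,0,0,0.5]]
  ]
}}

```text
time_s: 37.05
tool_pos: [0.3889, -0.2274, 0.1286]
tool_rot: [-179.9, -0.5, -1.8]
force: [0.1, -0.2, -0.6]
grip_width: 0.054
grasp_force: 19.3
```

{"fn": "jog_arm", "kwargs": {
  "motion": [
    [[0,-0.2,0,0,0,0,0.5],[0,-0.4,0,0,0,0,0.5],[0,-0.65,0,0,0,0,0.5],[0,-0.9,0,0,0,0,0.5]]
  ]
}}

```text
time_s: 37.45
tool_pos: [0.388, -0.1355, 0.1239]
tool_rot: [-179.9, 0.1, -1.9]
force: [0.0, -0.4, -2.3]
grip_width: 0.054
grasp_force: 19.3
```

{"fn": "jog_arm", "kwargs": {
  "motion": [
    [[0.15,-0.2,0,0,0,0,0.5],[0.3,-0.4,0,0,0,0,0.5],[0.45,-0.65,0,0,0,0,0.5],[0.62,-0.85,0,0,0,0,0.5]]
  ]
}}

```text
time_s: 37.85
tool_pos: [0.453, -0.0521, 0.1236]
tool_rot: [-179.9, 0.2, -1.8]
force: [0.3, -0.7, -1.7]
grip_width: 0.0541
grasp_force: 19.3
```

{"fn": "jog_arm", "kwargs": {
  "motion": [
    [[0.2,-0.25,0,0,0,0,0.5],[0.4,-0.5,0,0,0,0,0.5],[0.55,-0.7,0,0,0,0,0.5],[0.62,-0.81,0,0,0,0,0.5],[0.62,-0.81,0,0,0,0,0.5]]
  ]
}}

```text
time_s: 38.35
tool_pos: [0.518, 0.0264, 0.1238]
tool_rot: [179.9, 0.1, -1.7]
force: [-0.5, 0.3, -1.6]
grip_width: 0.0541
grasp_force: 19.3
```

```bash
python3 - <<'E'
from m import *
state()
p,w=cloud('scene'); b('s',w,'lemon',.45,.6,-.03,.08,.09,.135)
cv2.imwrite('pics/s5.png',cv2.resize(p[120:300,230:450,::-1],None,fx=3,fy=3))
E
```

```text
[0.518  0.0264 0.1238] [ 1.7994e+02  1.1000e-01 -1.7000e+00] [-45.1   8.8  42.7 110.8  -6.7  62.9 -91.4] 0.0541 [-0.5  0.3 -1.6] 38.35
s lemon 192 [0.5083 0.0345] [0.07   0.0425] 55.1 zmax 0.1347
```

View pics/s5.png

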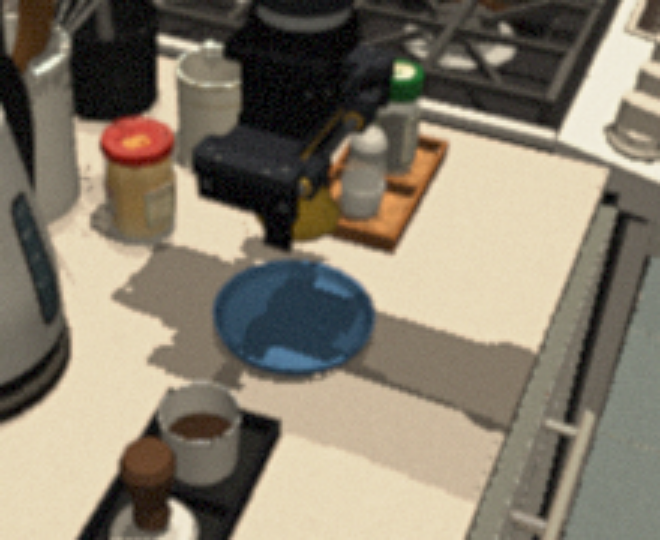

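The lemon is held above the dish (dish at px 295,318), and the other four items are standing in their trays. Lowering the lemon.

{"fn": "jog_arm", "kwargs": {
  "motion": [
    [[0,0.01,0.25,0,0,0,0.5],[0,0.01,0.5,0,0,0,0.5],[0,0.01,0.75,0,0,0,0.5],[0,0.01,0.87,0,0,0,0.5],[0,0.01,0.9,0,0,0,0.5]]
  ]
}}

```text
time_s: 38.9
tool_pos: [0.5165, 0.0226, 0.0339]
tool_rot: [180.0, 0.2, -2.0]
force: [-0.8, 0.7, -0.2]
grip_width: 0.0541
grasp_force: 19.3
```

{"fn": "jog_arm", "kwargs": {
  "motion": [
    [[0,0,0,0,0,0,0.5],[0,0,0.01,0,0,0,0.5],[0,0,0.02,0,0,0,0.5],[0,0,0.02,0,0,0,0.5]]
  ]
}}

```text
time_s: 39.3
tool_pos: [0.5188, 0.0241, 0.0337]
tool_rot: [-180.0, -0.1, -1.8]
force: [0.7, -0.0, -2.3]
grip_width: 0.0543
grasp_force: 19.3
```

{"fn": "jog_arm", "kwargs": {
  "motion": [
    [[0,-0.005,0.01,0,0,0,0.5],[0,-0.005,0.02,0,0,0,0.5],[0,-0.005,0.03,0,0,0,0.5],[0,-0.005,0.03,0,0,0,0.5]]
  ]
}}

```text
time_s: 39.7
tool_pos: [0.5183, 0.0246, 0.0302]
tool_rot: [-180.0, 0.0, -1.8]
force: [-0.9, 0.2, 1.8]
grip_width: 0.0544
grasp_force: 19.3
```

{"fn": "jog_arm", "kwargs": {
  "motion": [
    [[0,0,0,0,0,0,0.5],[0,0,0.01,0,0,0,0.5],[0,0,0.01,0,0,0,0.5]]
  ]
}}

```text
time_s: 40.0
tool_pos: [0.5184, 0.0246, 0.0302]
tool_rot: [-179.9, 0.0, -1.8]
force: [-4.1, 0.1, 11.1]
grip_width: 0.0541
grasp_force: 19.5
```

{"fn": "jog_arm", "kwargs": {
  "motion": [
    [[0,0,-0.005,0,0,0,0.5],[0,0,-0.005,0,0,0,0.4],[0,0,-0.005,0,0,0,0.3],[0,0,-0.005,0,0,0,0.2],[0,0,-0.005,0,0,0,0.15]]
  ]
}}

```text
time_s: 40.5
tool_pos: [0.5183, 0.0243, 0.0294]
tool_rot: [180.0, -0.0, -1.9]
force: [0.1, -0.5, 0.7]
grip_width: 0.0688
grasp_force: 0.0
```

{"fn": "jog_arm", "kwargs": {
  "motion": [
    [[0,0,-0.05,0,0,0,0.15],[0,0,-0.25,0,0,0,0.15],[0,0,-0.6,0,0,0,0.15],[0,0,-1,0,0,0,0.15],[0,0,-1,0,0,0,0.15]]
  ]
}}

```text
time_s: 41.0
tool_pos: [0.5222, 0.0245, 0.1349]
tool_rot: [-179.8, -0.5, -1.9]
force: [-0.4, 1.0, -0.6]
grip_width: 0.0738
grasp_force: 0.0
```

{"fn": "jog_arm", "kwargs": {
  "motion": [
    [[-0.3,0,-0.4,0,0,0,0.15],[-0.7,0,-0.8,0,0,0,0.15],[-0.7,0,-0.8,0,0,0,0.15],[-0.7,0,-0.8,0,0,0,0.15],[-0.7,0,-0.8,0,0,0,0.15]]
  ]
}}

```text
time_s: 41.5
tool_pos: [0.4483, 0.0267, 0.2087]
tool_rot: [180.0, 0.0, -1.8]
force: [0.4, -0.5, -0.0]
grip_width: 0.0741
grasp_force: 0.0
```

```bash
python3 - <<'E'
from m import *
state()
for n in('top','scene'):
    p,w=cloud(n); b(n,w,'lemon',.46,.58,-.035,.09,.025,.075)
    b(n,w,'cup',.47,.57,.14,.23,.045,.065);b(n,w,'tamper top',.46,.57,.23,.31,.085,.11); b(n,w,'salt',.48,.57,-.18,-.11,.075,.105);b(n,w,'jar',.48,.57,-.26,-.19,.095,.122)
cv2.imwrite('pics/s6.png',cv2.resize(p[120:320,220:480,::-1],None,fx=3,fy=3))
E
```

```text
[0.4483 0.0267 0.2087] [ 1.80e+02  3.00e-02 -1.84e+00] [ -50.9   -9.    40.8  113.6    6.1   73.4 -104.1] 0.0741 [ 0.4 -0.5 -0. ] 41.5
top lemon 318 [0.532 0.025] [0.0485 0.0481] 81.9 zmax 0.0622
top cup 84 [0.5213 0.1873] [0.0545 0.0568] 1.2 zmax 0.0593
top tamper top 228 [0.5154 0.2676] [0.035  0.0349] 0.8 zmax 0.102
top salt 193 [ 0.5218 -0.1449] [0.031  0.0341] 0.3 zmax 0.0972
top jar 383 [ 0.5245 -0.226 ] [0.0434 0.045 ] 1.4 zmax 0.1148
scene lemon 452 [0.518  0.0296] [0.046  0.0673] 86.3 zmax 0.062
scene cup 211 [0.5197 0.1878] [0.0577 0.0574] 84.1 zmax 0.058
scene tamper top 276 [0.5116 0.2714] [0.0325 0.0324] 76.8 zmax 0.1019
scene salt 2
scene jar 0
```

View pics/s6.png

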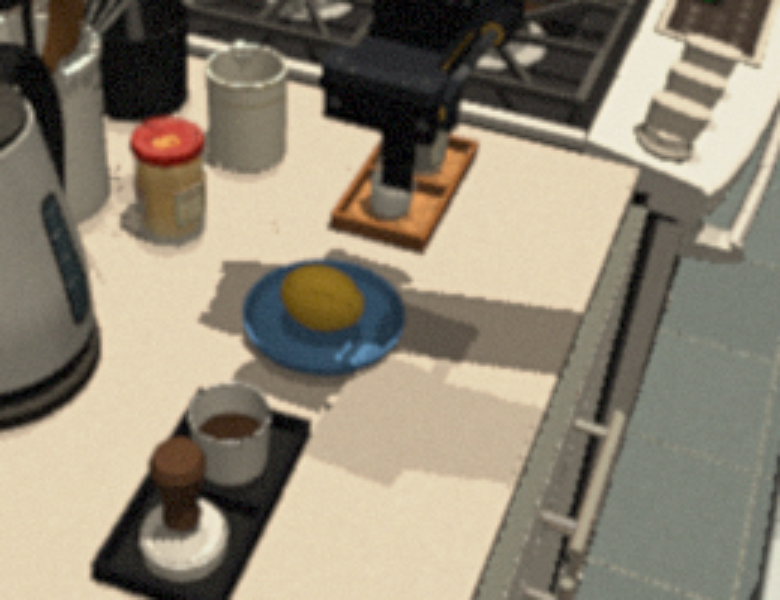

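The lemon lies centred in the dish (px 322,298) and the cup and tamper stand in the black tray. The jar and salt shaker stand in the wooden tray, partly hidden behind the gripper. The red-lid jar and mug have not moved, so I hand in.

```bash
python3 -c "
from cell import env
print(env.sign_off())"
```

```text
the job is handed in; nothing more can be done
None
```

I put all five items away in the order asked, within a few millimetres of the middle of their places, and handed the job in at about 42 s; the red-lid jar and the mug were left alone, and no verdict came back.

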